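# Clear tested bars to the rail and clamp the reference block

### The arm

A 6-joint arm with a two-finger parallel gripper is mounted at the origin on the work surface. World frame = base frame: x ahead of the robot, y to its left, z up, the work surface at z = 0. Lengths are in mm, angles in rad, forces in N, time in s.
With the tool pointing down it reaches from about 275 to 825 mm from the base axis. Payload 4.9 kg.
Tool frame: the origin (TCP) lies on the front face of the gripper's body, between the roots of the fingers; the fingertips stand 73 mm ahead of it and the grasp point (between the pads) lies 54 mm ahead of it; z points along the fingers, y is the line along which they close (so a half turn about z gives the same grasp; the last joint's range is limited). The gripper opens to 85 mm and grips with 20 to 120 N. Pads are 22 mm wide; open, the fingers measure 114 mm over their backs; the gripper's body (76 mm by 85 mm) begins 54 mm behind the grasp point. The pads swing forward as they close: fully open they stand 13 mm farther back than shut.
Start: joints at [-1.311, 0.326, -0.193, 1.052, 0, 1.437], TCP at [211.048, -507.915, 303.881] pointing down, gripper open.
Joint ranges: [-2.65, 2.65], [-0.97, 1.79], [-1.3, 1.35], [-1.93, 2.1], [-1.47, 1.37], [-3.14, 3.14]. Speed limits (rad/s): [2.57, 2.57, 3.14, 3.14, 3.14, 3.14].

### API

Orientations are given as a unit quaternion [x, y, z, w].
In Python, from workcell import r, imaging, order, models gives the robot as it stands.
- The arm moves only by the tool move_arm, never from a script. Its argument "deltas" is a list of rows, each an object of numbers: "tx", "ty", "tz": the shift along the tool's x, y, z scaled (see below); "rx", "ry", "rz": the turn, a rotation vector about the tool's x, y, z scaled (see below); "jaw": the opening, from -1 (shut) to 1 (fully open). In form: [{"tx": .., "ty": .., "tz": .., "rx": .., "ry": .., "rz": .., "jaw": ..}, ...]. A call has 1 to 8 rows; each row is the pose to reach, as a shift and turn from the pose commanded when the call began, along the tool's axes at that moment; what a row does not reach only later rows make up. The controller multiplies each number of a shift by 200 mm and each number of a turn by 90 degrees. A row lasts 1/8 s, in which the tool goes at most 62.5 mm and 10.7 degrees, less where a joint would pass 70% of its speed; a pose out of reach is approached as far as the arm can. A call with a number of a shift or a turn outside -1 to 1 is refused whole. A call with a gripper value outside its range is refused whole. The fingers move at their own pace and stop on an object; "squeeze" is the grip in N (left out, the last holds). Time passes only in rows, so rows that repeat a pose let the fingers close. It gives the time, the measured TCP pose, the force, the opening and the grip force at its end, in the units of the state.
- r.get_state(): the state, without advancing time (a new reading comes with each control period).
- imaging.camera(name): name is "scene" or "top"; returns the picture (480x640x3 uint8, red, green, blue); there is no depth.
- imaging.camera_info(name): a dict with "camera_matrix" (3x3 intrinsics, pixels), "eye" and "orientation" of the camera in the world. Camera axes: x right, y up, looking along -z (the intrinsics and any distortion apply to the point x, -y, -z); pixel columns grow to the right and rows downward; lengths in mm; the calibration is good to about 2 mm. A picture is of the moment at which its call begins. camera_info takes no time and is no camera call.
- order.finish_job(): hands the job in; it is judged then, once.
Trained networks look in the newest picture that a camera, given by its name, has taken for a name from the list of things; names that differ only in an ending like _2 or _b are one class to them, and where a whole thing is asked for, a point or a joint stands for the part that bears it (a point fixed in the world has none). Each returns a list of dicts, best first, with "score" (0 to 1); they miss things now and then, are a little off and sometimes report something else, mostly with a low value. They report only what shows in the picture. A call takes as long as a camera call. They do not tell look-alikes from the thing itself.
- models.recognise(query, camera): "centre" ([x, y, z] in mm, in the coordinates of the camera as it stood for that picture, good to about 4 mm: the middle of the surface that is visible of it).
The state is a dict: "time_s": time; "joint_pos": joint angles; "joint_velocities": joint speeds; "joint_efforts": joint torques, N m; "position": TCP position; "orientation": TCP orientation; "wrist_force": force on the tool from outside, world axes, zero at the start; "moment": the same for the moment, N m; "width": finger opening in mm; "finger_force": force on a finger pad.
Only numpy, scipy, OpenCV 4.12 (cv2) and the standard library are available. Lean on these libraries where they do the work, as an engineer would, in place of code of your own. Each camera call takes 0.05 s, during which the arm holds its last target. There are 200 camera calls.

### The job

Swing the toggle clamp's arm right over to open it, lift the tested bar off the anvil, and lay it and every bar lying on the bench squarely across the narrow rail, each level, balanced and clear of the bench. Seat the flat reference block flat and centred on the anvil, lying the same way as the bar did, then swing the clamp back over centre so that it holds the block down. Leave the loupe and the other things on the bench alone.

Things in the scene. Friction and masses are not known exactly. Their poses are not given: they have to be found in the camera images.
- bar0: plain square steel test bar, 120 mm long, 20 x 20 mm section, 0.25 to 0.47 kg, all bars alike; origin at its centre, x along its length. This one lies clamped on the anvil at the start, lengthwise along the fixture's y
- bar1: plain square steel test bar, 120 mm long, 20 x 20 mm section, 0.25 to 0.47 kg, all bars alike; origin at its centre, x along its length. Lies flat on the bench at the start; may be absent (None)
- bar2: plain square steel test bar, 120 mm long, 20 x 20 mm section, 0.25 to 0.47 kg, all bars alike; origin at its centre, x along its length. Lies flat on the bench at the start; may be absent (None)
- bar3: plain square steel test bar, 120 mm long, 20 x 20 mm section, 0.25 to 0.47 kg, all bars alike; origin at its centre, x along its length. Lies flat on the bench at the start; may be absent (None)
- bar4: plain square steel test bar, 120 mm long, 20 x 20 mm section, 0.25 to 0.47 kg, all bars alike; origin at its centre, x along its length. Lies flat on the bench at the start; may be absent (None)
- ref: flat bright metal reference block, 100 mm (x) by 44 mm (y) by 24 mm (z), about 0.35 kg, wider than the bars, with a faint round spot on its top; origin at its centre; lies flat on the bench
- rail: fixed narrow aluminium rail: a solid upright bar 300 mm long (x), 24 mm wide (y), its flat top 40 mm above the bench; origin at the bench under its middle. A bar laid across it rests with its centre 50 mm above the bench, and tips off if its middle is not over the 24 mm top
- fixture: fixed clamp nest: base plate 240 x 110 x 12 mm (x from -100 to 140), anvil block with flat top 36 (x) by 60 mm (y), 60 mm above the bench; origin at the bench under the anvil's centre, z up. Clamp post on its +x side (x 73 to 103 mm, 117 mm high). The reference block, seated with its length along the fixture's y, has its centre 72 mm above the bench
- clamp (a joint): toggle clamp arm angle (rad) about its hinge along the fixture's y. 0: arm level towards the fixture's -x, rubber pad (85 mm from the hinge, over the anvil) on a 20 mm bar; about 0.05 on the 24 mm block; -0.12 empty. Grows as the arm swings up and over to its stop at 1.9, past upright. A spring drives it both ways from dead centre at 0.95; 3 to 6 N at the handle moves it
- clamp_grip (a point): middle of the clamp's black round T-handle, 14 mm thick and 130 mm long, parallel to the fixture's y at the arm's end, 155 mm from the hinge; the arm (18 mm wide) meets it in the middle, both ends are free to pinch or push
- clamp_hinge (a point): the clamp's hinge axis, 105 mm above the bench, 85 mm from the anvil's centre towards the fixture's +x
- loupe: black waisted eye loupe standing on the bench among the bars, 36 mm across, 40 mm high; origin centre of underside. Not part of the job
- puck: black resin-mounted sample disc, 32 mm across, 22 mm high; origin centre of underside. Not part of the job
- mug: white ceramic mug, 80 mm across, 90 mm high; origin centre of underside. Not part of the job
- caliper: steel digital caliper lying flat, about 200 mm long; origin under the middle of its beam. Not part of the job
- mouse: black computer mouse, 100 x 60 x 30 mm, on its mat; origin centre of underside. Not part of the job
Mind the look-alikes: they are no part of the job. What is shaped like the ref but blue or purple is not meant.

How it is judged (in metres and radians):
On the way, in this order (a step that is already met when the one before it is completed fails the run):
1. the clamp is swung over centre to open (value of joint clamp above 1.5 rad), for 0.2 s.
2. the reference block lies seated on the anvil while the clamp stands open (x of ref in the frame of fixture between -0.012 and 0.012 m and y of ref in the frame of fixture between -0.02 and 0.02 m and z of ref in the frame of fixture between 0.066 and 0.078 m and angle between the x axis of ref and the y axis of fixture, either way round below 0.2 rad and angle between the z axis of ref and the z axis of fixture, either way round below 0.1 rad and value of joint clamp above 1.3 rad and linear speed of ref below 0.03 m/s), for 0.2 s.
3. the clamp is swung back and holds the seated block (x of ref in the frame of fixture between -0.012 and 0.012 m and y of ref in the frame of fixture between -0.02 and 0.02 m and z of ref in the frame of fixture between 0.066 and 0.078 m and angle between the x axis of ref and the y axis of fixture, either way round below 0.2 rad and angle between the z axis of ref and the z axis of fixture, either way round below 0.1 rad and value of joint clamp between 0.01 and 0.09 rad), for 0.2 s.
At the end, for the whole second after the job is handed in: Each bar present lies still and level across the rail, square within 15 degrees, its middle over the 24 mm top. The block lies flat on the anvil, within 12 mm (x) and 20 mm (y) of centre and 0.2 rad of the fixture's y, with the clamp closed on it (0.01 to 0.09 rad) (all of step 3 and x of bar0 in the frame of rail between -0.15 and 0.15 m and y of bar0 in the frame of rail between -0.0125 and 0.0125 m and z of bar0 in the frame of rail between 0.044 and 0.056 m and angle between bar0's own x axis and vertical between 1.47 and 1.67 rad and angle between the x axis of each of bar0, bar1, bar2, bar3, bar4 and the y axis of rail, either way round below 0.26 rad and linear speed of each of bar0, bar1, bar2, bar3, bar4, ref below 0.02 m/s and x of bar1 in the frame of rail between -0.15 and 0.15 m and y of bar1 in the frame of rail between -0.0125 and 0.0125 m and z of bar1 in the frame of rail between 0.044 and 0.056 m and angle between bar1's own x axis and vertical between 1.47 and 1.67 rad and x of bar2 in the frame of rail between -0.15 and 0.15 m and y of bar2 in the frame of rail between -0.0125 and 0.0125 m and z of bar2 in the frame of rail between 0.044 and 0.056 m and angle between bar2's own x axis and vertical between 1.47 and 1.67 rad and x of bar3 in the frame of rail between -0.15 and 0.15 m and y of bar3 in the frame of rail between -0.0125 and 0.0125 m and z of bar3 in the frame of rail between 0.044 and 0.056 m and angle between bar3's own x axis and vertical between 1.47 and 1.67 rad and x of bar4 in the frame of rail between -0.15 and 0.15 m and y of bar4 in the frame of rail between -0.0125 and 0.0125 m and z of bar4 in the frame of rail between 0.044 and 0.056 m and angle between bar4's own x axis and vertical between 1.47 and 1.67 rad); the robot touches nothing.
It fails at once if the loupe is shoved more than 5 cm (distance of loupe from where it was at the start of the episode above 0.05 m).
It fails at once if the puck is shoved more than 5 cm (distance of puck from where it was at the start of the episode above 0.05 m).
It fails at once if the mug is shoved more than 5 cm (distance of mug from where it was at the start of the episode above 0.05 m).
It fails at once if the caliper is shoved more than 5 cm (distance of caliper from where it was at the start of the episode above 0.05 m).
It fails at once if the mouse is shoved more than 5 cm (distance of mouse from where it was at the start of the episode above 0.05 m).
Of bar1, bar2, bar3, bar4 only 2 to 3 are there at a start; the rules pass over those that are not, and their reading is None.
At some moment in a run one of bar1, bar2, bar3, bar4 may be knocked a few centimetres aside while the robot is not near it.
Once in a run the grip may slacken for a moment while it holds something.
It also fails if it takes over 210 s, if anything falls off the work surface, if the arm or the gripper's body presses on something with over 40 N, if the wrist force passes 120 N, or if a joint passes its speed limit or range.

## Working session

There is one attempt and no reset: what is moved stays moved. The work goes in short steps, Python scripts to look and compute and a tool call to move; the robot and the scene stay as the last step left them, time stands still between calls to the robot, and variables do not carry over. Pictures are saved under pics/ and viewed, at most 14 in all, crops included, and the job is handed in when it is done.

Besides the shell and the picture viewer there is one more tool, called as name([rows], argument=value, ...), one row to a line, values as JSON. move_arm: Moves the arm, as the interface text tells. Shifts and turns lie within -1 to 1; 1 stands for 200 mm of shift or 90 degrees of turn. Its arguments: {"type":"object","properties":{"deltas":{"type":"array","items":{"type":"object","properties":{"tx":{"type":"number","minimum":-1,"maximum":1},"ty":{"type":"number","minimum":-1,"maximum":1},"tz":{"type":"number","minimum":-1,"maximum":1},"rx":{"type":"number","minimum":-1,"maximum":1},"ry":{"type":"number","minimum":-1,"maximum":1},"rz":{"type":"number","minimum":-1,"maximum":1},"jaw":{"type":"number"}}}},"squeeze":{"type":"number"}},"required":["deltas"]}

```bash
mkdir -p pics
cat > h.py <<'E'
import numpy as np, cv2
from scipy.spatial.transform import Rotation as R
from workcell import r, imaging, order, models
def info(n):
    i=imaging.camera_info(n); return np.array(i["camera_matrix"]),np.array(i["eye"]),R.from_quat(i["orientation"]) if len(np.shape(i["orientation"]))==1 else R.from_matrix(i["orientation"])
def px2w(n,u,v,z):
    K,e,q=info(n); d=np.linalg.inv(K)@[u,v,1]; d=q.apply([d[0],-d[1],-d[2]]); return e+d*(z-e[2])/d[2]
def w2px(n,p):
    K,e,q=info(n); c=q.inv().apply(np.array(p)-e); h=K@[c[0],-c[1],-c[2]]; return h[:2]/h[2]
def find(q,n):
    K,e,o=info(n); return [(round(d["score"],2),np.round(e+o.apply(d["centre"]),0).tolist(),np.round(w2px(n,e+o.apply(d["centre"]))).tolist()) for d in models.recognise(q,n)]
def snap(n,f):
    im=imaging.camera(n); cv2.imwrite(f"pics/{f}.png",cv2.cvtColor(im,cv2.COLOR_RGB2BGR)); return im
E
python3 - <<'E'
from h import *
for c in("top","scene"):
    snap(c,c+"0"); print(imaging.camera_info(c))
    for q in ["bar0","ref","rail","fixture","clamp","clamp_grip","loupe","puck","mug","caliper","mouse"]: print(c,q,find(q,c))
print(r.get_state())
E
```

```text
{'camera_matrix': array([[439.44948532,   0.        , 315.96779486],
       [  0.        , 439.44948532, 242.81405773],
       [  0.        ,   0.        ,   1.        ]]), 'eye': array([ 466.69464274,   11.67118048, 1058.10137173]), 'orientation': array([ 0.01756264, -0.03425672, -0.69738155,  0.71566543])}
top bar0 [(0.9, [456.0, -159.0, 23.0], [377.0, 281.0]), (0.81, [487.0, 264.0, 74.0], [192.0, 263.0]), (0.81, [621.0, -45.0, 25.0], [331.0, 210.0]), (0.79, [650.0, 106.0, 22.0], [267.0, 197.0])]
top ref [(0.78, [643.0, -188.0, 22.0], [390.0, 203.0]), (0.7, [268.0, 218.0, 26.0], [213.0, 360.0]), (0.62, [482.0, 42.0, 24.0], [292.0, 268.0])]
top rail [(0.65, [466.0, -353.0, 39.0], [461.0, 279.0])]
top fixture [(0.71, [509.0, 244.0, 8.0], [208.0, 255.0])]
top clamp [(0.57, [465.0, 247.0, 112.0], [195.0, 273.0])]
top clamp_grip [(0.97, [460.0, 246.0, 117.0], [194.0, 275.0])]
top loupe [(0.65, [466.0, -54.0, 41.0], [333.0, 276.0])]
top puck [(0.59, [775.0, -137.0, 2.0], [369.0, 151.0]), (0.5, [768.0, 13.0, 22.0], [308.0, 149.0])]
top mug [(0.93, [723.0, 358.0, 51.0], [158.0, 160.0])]
to
[... 1481 characters left out ...]
938e+00,  3.26172829e-01, -1.92607610e-01,  1.05201812e+00,
       -7.13546347e-06,  1.43659216e+00]), 'joint_velocities': array([-7.46949243e-05, -5.46218117e-04, -2.73304820e-04, -1.80398455e-04,
       -1.21483832e-03, -7.93782117e-04]), 'joint_efforts': array([ 1.78238955e-03, -4.43338680e+01,  2.62753469e+01,  1.26550782e-03,
        3.25356825e-05, -5.58484672e-06]), 'position': array([ 211.05970374, -507.89906304,  303.89275078]), 'orientation': array([ 9.80674699e-01,  1.95645431e-01, -3.63066812e-06, -8.90366492e-07]), 'wrist_force': array([0.3818945 , 0.73767042, 0.37257273]), 'moment': array([-0.09384295, -0.0092554 ,  0.00212888]), 'finger_force': 0.0, 'width': 85.55086233842098}
```

View pics/top0.png

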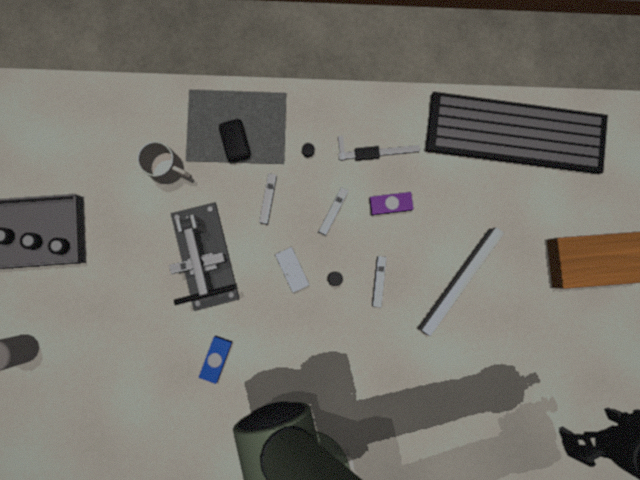

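View pics/scene0.png

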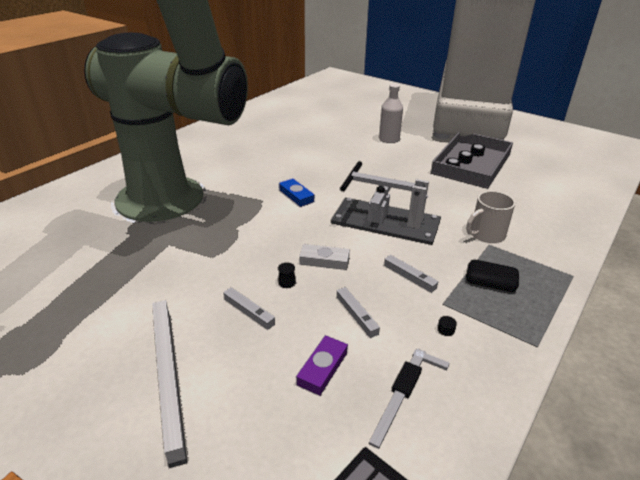

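Run:
```python
import cv2
a=cv2.imread("pics/top0.png"); 
c=cv2.resize(a[165:345,160:425],None,fx=3,fy=3,interpolation=cv2.INTER_CUBIC); cv2.imwrite("pics/c1.png",c)
b=cv2.imread("pics/scene0.png"); c=cv2.resize(b[150:345,200:465],None,fx=3,fy=3,interpolation=cv2.INTER_CUBIC); cv2.imwrite("pics/c2.png",c)
```

```text
(no output)
```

View pics/c1.png

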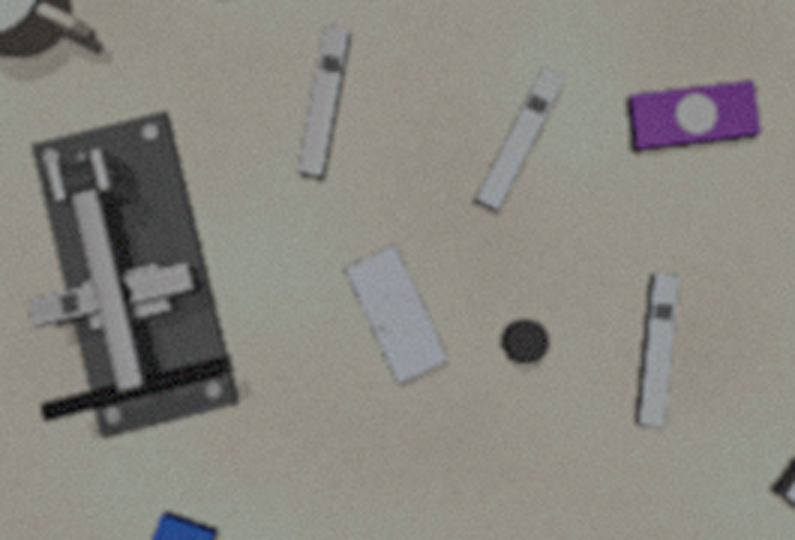

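View pics/c2.png

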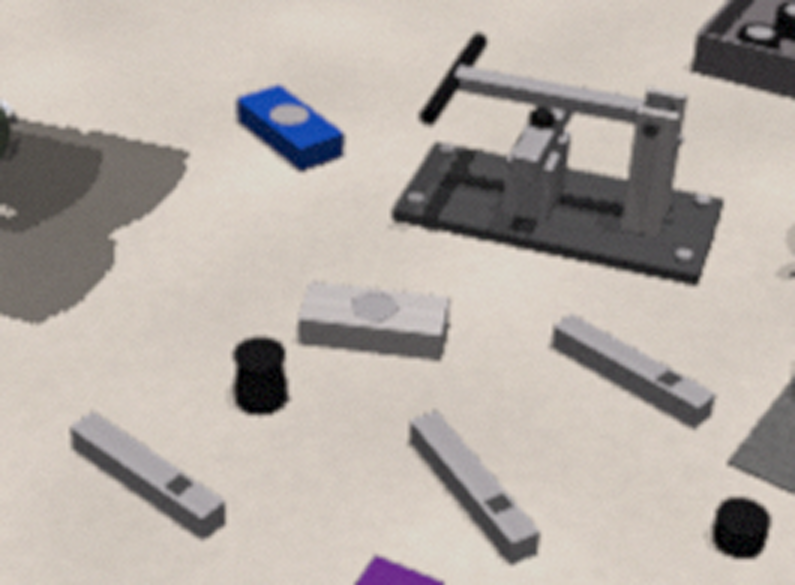

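```bash
cat > fit.py <<'E'
from h import *
from scipy.optimize import minimize
def grad(im):
    g=cv2.GaussianBlur(im.astype(np.float32),(0,0),1.0); gx=cv2.Sobel(g,cv2.CV_32F,1,0); gy=cv2.Sobel(g,cv2.CV_32F,0,1)
    return np.minimum(np.sqrt((gx**2+gy**2).sum(2)),150)
def fit(init,L,W,z,cams):  # init x,y,yaw of the top face at height z; cams: name->grad
    P=[]
    for s in np.linspace(-.5,.5,40): P+=[(s*L,W/2),(s*L,-W/2)]
    for s in np.linspace(-.5,.5,12): P+=[(L/2,s*W),(-L/2,s*W)]
    P=np.array(P)
    I={n:info(n) for n in cams}
    def cost(p):
        c,s=np.cos(p[2]/50),np.sin(p[2]/50); X=np.c_[P@np.array([[c,s],[-s,c]])+p[:2],np.full(len(P),z)]; t=0
        for n,g in cams.items():
            K,e,q=I[n]; h=(K@((q.inv().apply(X-e))*[1,-1,-1]).T); uv=(h[:2]/h[2]).astype(np.float32)
            t-=cv2.remap(g,uv[0][None],uv[1][None],cv2.INTER_LINEAR).mean()
        return t
    best=None
    for dx in(-5,0,5):
        for dy in(-5,0,5):
            for da in (-4,4):
                m=minimize(cost,np.array(init)*[1,1,50]+[dx,dy,da],method="Nelder-Mead",options=dict(initial_simplex=np.array(init)*[1,1,50]+[[dx,dy,da],[dx+4,dy,da],[dx,dy+4,da],[dx,dy,da+4]]))
                if best is None or m.fun<best.fun: best=m
    p=best.x; return np.round([p[0],p[1],np.degrees(p[2]/50)],1).tolist(),round(best.fun,1)
E
cat > f0.py <<'E'
from fit import *
T=grad(cv2.imread("pics/top0.png"));S=grad(cv2.imread("pics/scene0.png"))
def cr(p): return (p[0]/3+159.67,p[1]/3+164.67)
obj={"A":(cr((338,28)),cr((312,176)),120,20,20),"B":(cr((553,71)),cr((487,208)),120,20,20),"C":(cr((665,275)),cr((650,424)),120,20,20),
"ref":(cr((372,260)),cr((421,372)),100,44,24),"rail":((495,230),(424,332),300,24,40),"plate":(cr((101,130)),cr((170,418)),240,110,12)}
for k,(a,b,L,W,z) in obj.items():
    a,b=px2w("top",*a,z),px2w("top",*b,z); c=(a+b)/2; d=a-b
    i=[c[0],c[1],np.arctan2(d[1],d[0])]; print(k,np.round(i[:2]),round(np.linalg.norm(d)))
    for n,cm in(("top",{"top":T}),("scene",{"scene":S}),("both",{"top":T,"scene":S})): print("  ",n,fit(i,L,W,z,cm))
E
python3 f0.py
```

```text
A [646. 105.] 120
   top ([640.9, 102.7, -8.9], np.float64(-99.1))
   scene ([647.9, 103.0, -8.8], np.float64(-146.1))
   both ([647.3, 102.1, -8.5], np.float64(-235.9))
B [620. -51.] 122
   top ([617.6, -47.1, -25.4], np.float64(-75.0))
   scene ([622.2, -53.9, -25.6], np.float64(-137.6))
   both ([621.9, -53.9, -26.1], np.float64(-203.4))
C [ 457. -163.] 118
   top ([455.5, -158.7, -4.7], np.float64(-97.8))
   scene ([457.6, -166.8, -5.3], np.float64(-143.1))
   both ([457.2, -165.7, -5.2], np.float64(-224.3))
ref [478.  43.] 96
   top ([479.6, 44.2, 29.4], np.float64(-58.0))
   scene ([483.5, 39.8, 27.3], np.float64(-107.4))
   both ([481.4, 42.0, 26.6], np.float64(-161.2))
rail [ 463. -349.] 293
   top ([460.4, -351.5, -35.5], np.float64(-99.5))
   scene ([476.0, -370.3, -35.4], np.float64(-118.7))
   both ([461.9, -359.6, -35.7], np.float64(-195.4))
plate [506. 250.] 235
   top ([505.9, 251.6, 16.2], np.float64(-148.3))
   scene ([512.3, 240.9, 16.0], np.float64(-140.2))
   both ([505.9, 249.6, 16.0], np.float64(-285.7))
```

```bash
python3 - <<'E'
s=open("fit.py").read()
a=s.index("def fit"); 
s=s[:a]+'''def fit(init,L,W,z,cams,z0=0.):
    from itertools import product
    C=np.array(list(product((-L/2,L/2),(-W/2,W/2),(z0,z)))); F=[(ax,sg) for ax in range(3) for sg in(-1,1)]
    mid=np.array([0,0,(z+z0)/2]); I={n:info(n) for n in cams}
    def on(c,f): return (c-mid)[f[0]]*f[1]>1e-6
    E=[(a,b,[f for f in F if on(a,f) and on(b,f)]) for i,a in enumerate(C) for b in C[i+1:] if sum(abs(a-b)>1e-6)==1]
    t=np.linspace(.03,.97,30)[:,None]; half=np.array([L/2,W/2,(z-z0)/2])
    def cost(p):
        q0=R.from_euler("z",p[2]/50); tot=0
        for n,g in cams.items():
            K,e,q=I[n]; el=q0.inv().apply(e-[p[0],p[1],0])-mid
            vis=[f for f in F if el[f[0]]*f[1]>half[f[0]]]
            num=den=0
            for a,b,fs in E:
                if not any(f in vis for f in fs): continue
                X=q0.apply(a+(b-a)*t)+[p[0],p[1],0]; h=K@((q.inv().apply(X-e))*[1,-1,-1]).T; uv=(h[:2]/h[2]).astype(np.float32)
                l=np.hypot(*(uv[:,0]-uv[:,-1])); num+=l*cv2.remap(g,uv[0][None],uv[1][None],cv2.INTER_LINEAR).mean(); den+=l
            tot-=num/den
        return tot
    best=None; i0=np.array(init)*[1,1,50]
    for dx in(-5,5):
        for dy in(-5,5):
            o=i0+[dx,dy,0]; m=minimize(cost,o,method="Nelder-Mead",options=dict(initial_simplex=o+np.array([[0,0,0],[4,0,0],[0,4,0],[0,0,4]])))
            if best is None or m.fun<best.fun: best=m
    p=best.x; return np.round([p[0],p[1],np.degrees(p[2]/50)],1).tolist(),round(float(best.fun),1)
'''
open("fit.py","w").write(s)
E
python3 f0.py
```

```text
A [646. 105.] 120
   top ([642.2, 103.4, -8.6], -105.3)
   scene ([647.4, 103.2, -8.5], -146.9)
   both ([648.3, 102.5, -8.4], -246.3)
B [620. -51.] 122
   top ([618.0, -47.0, -25.2], -81.7)
   scene ([621.9, -53.9, -25.6], -141.8)
   both ([622.9, -54.6, -26.3], -211.3)
C [ 457. -163.] 118
   top ([455.2, -159.6, -4.7], -110.4)
   scene ([457.9, -166.9, -6.0], -144.5)
   both ([456.6, -167.1, -5.2], -240.8)
ref [478.  43.] 96
   top ([479.2, 45.7, 26.5], -61.1)
   scene ([482.5, 39.9, 27.2], -124.8)
   both ([480.8, 42.0, 25.9], -182.5)
rail [ 463. -349.] 293
   top ([460.2, -352.0, -35.4], -116.4)
   scene ([462.9, -361.5, -35.3], -129.0)
   both ([463.8, -358.2, -35.6], -226.5)
plate [506. 250.] 235
   top ([504.7, 251.4, 16.3], -149.2)
   scene ([508.0, 249.8, 15.8], -142.3)
   both ([504.9, 249.6, 16.1], -289.7)
```

```bash
cat > plan.py <<'E'
import sys,json
from h import *
def pose():
    s=r.get_state(); q=R.from_quat(s["orientation"]); x=q.apply([1,0,0]); return np.array(s["position"]),np.degrees(np.arctan2(x[1],x[0])),s
def plan(targets,cur=None):
    """targets: TCP x,y,z,yaw(deg), tool down; each planned as calls from the previous one"""
    p,a,s=pose()
    if cur: p,a=np.array(cur[:3]),cur[3]
    for t in targets:
        d=np.array(t[:3])-p; da=(t[3]-a+180)%360-180; n=int(max(1,np.ceil(np.abs(d).max()/190),np.ceil(np.linalg.norm(d)/420),np.ceil(abs(da)/75)))
        for k in range(n):
            c,sn=np.cos(np.radians(a)),np.sin(np.radians(a)); D=d/n
            v=[(D[0]*c+D[1]*sn)/200,(D[0]*sn-D[1]*c)/200,-D[2]/200]
            if max(map(abs,v))>1: print("TOO FAR")
            rows=max(np.linalg.norm(D)/62.5,abs(da/n)/10.7)+.5
            p=p+D; a+=da/n
            print("call tx %.3f ty %.3f tz %.3f rz %.3f rows>=%.1f ->"%(*v,-da/n/90,rows),np.round(p,1),round(a,1))
if __name__=="__main__":
    p,a,s=pose(); print("now",np.round(p,1),round(a,1),"t",round(s["time_s"],1),"w",round(s["width"],1),"j",np.round(s["joint_pos"],2)); plan(json.loads(sys.argv[1]))
E
python3 plan.py '[[400,-120,330,60],[429,188.6,240,106.1],[429,188.6,163,106.1]]'
```

```text
now [ 211.1 -507.9  303.9] 22.6 t 1.2 w 85.6 j [-1.31  0.33 -0.19  1.05 -0.    1.44]
call tx 0.539 ty -0.476 tz -0.044 rz -0.139 rows>=2.8 -> [ 274.  -378.6  312.6] 35.0
call tx 0.629 ty -0.348 tz -0.044 rz -0.139 rows>=2.8 -> [ 337.  -249.3  321.3] 47.5
call tx 0.689 ty -0.204 tz -0.044 rz -0.139 rows>=2.8 -> [ 400. -120.  330.] 60.0
call tx 0.704 ty -0.323 tz 0.225 rz -0.256 rows>=3.1 -> [414.5  34.3 285. ] 83.1
call tx 0.775 ty -0.021 tz 0.225 rz -0.256 rows>=3.1 -> [429.  188.6 240. ] 106.1
call tx 0.000 ty 0.000 tz 0.385 rz -0.000 rows>=1.7 -> [429.  188.6 163. ] 106.1
```

move_arm([
  {"tx": 0.54,"ty": -0.48,"tz": -0.04,"rz": -0.14,"jaw": 0.2},
  {"tx": 0.54,"ty": -0.48,"tz": -0.04,"rz": -0.14,"jaw": 0.2},
  {"tx": 0.54,"ty": -0.48,"tz": -0.04,"rz": -0.14,"jaw": 0.2},
])

```text
invalid input
```

move_arm([
  {"tx": 0.63,"ty": -0.35,"tz": -0.04,"rz": -0.14,"jaw": 0.2},
  {"tx": 0.63,"ty": -0.35,"tz": -0.04,"rz": -0.14,"jaw": 0.2},
  {"tx": 0.63,"ty": -0.35,"tz": -0.04,"rz": -0.14,"jaw": 0.2},
])

```text
invalid input
```

move_arm([
  {"tx": 0.69,"ty": -0.2,"tz": -0.04,"rz": -0.14,"jaw": 0.2},
  {"tx": 0.69,"ty": -0.2,"tz": -0.04,"rz": -0.14,"jaw": 0.2},
  {"tx": 0.69,"ty": -0.2,"tz": -0.04,"rz": -0.14,"jaw": 0.2},
])

```text
invalid input
```

move_arm([
  {"tx": 0.7,"ty": -0.32,"tz": 0.22,"rz": -0.26,"jaw": 0.2},
  {"tx": 0.7,"ty": -0.32,"tz": 0.22,"rz": -0.26,"jaw": 0.2},
  {"tx": 0.7,"ty": -0.32,"tz": 0.22,"rz": -0.26,"jaw": 0.2},
  {"tx": 0.7,"ty": -0.32,"tz": 0.22,"rz": -0.26,"jaw": 0.2},
])

```text
invalid input
```

```bash
python3 plan.py '[[429,188.6,240,106.1]]'
```

```text
now [ 211.1 -507.9  303.9] 22.6 t 1.2 w 85.6 j [-1.31  0.33 -0.19  1.05 -0.    1.44]
call tx 0.586 ty -0.699 tz 0.080 rz -0.232 rows>=3.4 -> [ 265.5 -333.8  287.9] 43.4
call tx 0.797 ty -0.445 tz 0.080 rz -0.232 rows>=3.4 -> [ 320.  -159.6  271.9] 64.3
call tx 0.903 ty -0.132 tz 0.080 rz -0.232 rows>=3.4 -> [374.5  14.5 256. ] 85.2
call tx 0.890 ty 0.199 tz 0.080 rz -0.232 rows>=3.4 -> [429.  188.6 240. ] 106.1
```

Perhaps every field (rx, ry too) is required.

move_arm([
  {"tx": 0.54,"ty": -0.48,"tz": -0.04,"rx": 0,"ry": 0,"rz": -0.14,"jaw": 0.2},
  {"tx": 0.54,"ty": -0.48,"tz": -0.04,"rx": 0,"ry": 0,"rz": -0.14,"jaw": 0.2},
  {"tx": 0.54,"ty": -0.48,"tz": -0.04,"rx": 0,"ry": 0,"rz": -0.14,"jaw": 0.2},
])

```text
time_s: 1.58
position: [274.6, -375.1, 312.1]
orientation: [0.953, 0.303, 0.0, -0.0]
wrist_force: [-1.0, 0.1, -0.2]
width: 51.5
finger_force: 0.0
```

move_arm([
  {"tx": 0.63,"ty": -0.35,"tz": -0.04,"rx": 0,"ry": 0,"rz": -0.14,"jaw": 0.2},
  {"tx": 0.63,"ty": -0.35,"tz": -0.04,"rx": 0,"ry": 0,"rz": -0.14,"jaw": 0.2},
  {"tx": 0.63,"ty": -0.35,"tz": -0.04,"rx": 0,"ry": 0,"rz": -0.14,"jaw": 0.2},
])

```text
time_s: 1.95
position: [337.5, -246.0, 320.3]
orientation: [0.914, 0.406, 0.0, 0.0]
wrist_force: [0.3, -0.2, -0.0]
width: 51.2
finger_force: 0.0
```

move_arm([
  {"tx": 0.69,"ty": -0.2,"tz": -0.04,"rx": 0,"ry": 0,"rz": -0.14,"jaw": 0.2},
  {"tx": 0.69,"ty": -0.2,"tz": -0.04,"rx": 0,"ry": 0,"rz": -0.14,"jaw": 0.2},
  {"tx": 0.69,"ty": -0.2,"tz": -0.04,"rx": 0,"ry": 0,"rz": -0.14,"jaw": 0.2},
])

```text
time_s: 2.33
position: [401.0, -116.8, 328.4]
orientation: [0.863, 0.504, 0.0, 0.0]
wrist_force: [0.2, -1.0, 0.5]
width: 51.3
finger_force: 0.0
```

move_arm([
  {"tx": 0.7,"ty": -0.32,"tz": 0.22,"rx": 0,"ry": 0,"rz": -0.26,"jaw": 0.2},
  {"tx": 0.7,"ty": -0.32,"tz": 0.22,"rx": 0,"ry": 0,"rz": -0.26,"jaw": 0.2},
  {"tx": 0.7,"ty": -0.32,"tz": 0.22,"rx": 0,"ry": 0,"rz": -0.26,"jaw": 0.2},
  {"tx": 0.7,"ty": -0.32,"tz": 0.22,"rx": 0,"ry": 0,"rz": -0.26,"jaw": 0.2},
])

```text
time_s: 2.82
position: [413.3, 35.8, 283.3]
orientation: [0.743, 0.669, -0.0, -0.0]
wrist_force: [1.1, -0.3, -0.0]
width: 51.3
finger_force: 0.0
```

```bash
python3 plan.py '[[429,188.6,240,106.1]]'
```

```text
now [413.3  35.8 283.3] 84.0 t 2.8 w 51.3 j [-0.09  0.09 -0.55  0.93 -0.    1.58]
call tx 0.768 ty -0.002 tz 0.217 rz -0.246 rows>=3.1 -> [429.  188.6 240. ] 106.1
```

move_arm([
  {"tx": 0.77,"ty": 0,"tz": 0.22,"rx": 0,"ry": 0,"rz": -0.245,"jaw": 0.2},
  {"tx": 0.77,"ty": 0,"tz": 0.22,"rx": 0,"ry": 0,"rz": -0.245,"jaw": 0.2},
  {"tx": 0.77,"ty": 0,"tz": 0.22,"rx": 0,"ry": 0,"rz": -0.245,"jaw": 0.2},
  {"tx": 0.77,"ty": 0,"tz": 0.22,"rx": 0,"ry": 0,"rz": -0.245,"jaw": 0.2},
  {"tx": 0.77,"ty": 0,"tz": 0.22,"rx": 0,"ry": 0,"rz": -0.245,"jaw": 0.2},
])

```text
time_s: 3.45
position: [430.7, 186.4, 240.2]
orientation: [0.604, 0.797, -0.0, 0.0]
wrist_force: [-0.2, -0.9, 0.3]
width: 51.0
finger_force: 0.0
```

```bash
cat > chk.py <<'E'
from h import *
from plan import pose,plan
p,a,s=pose(); print(np.round(p,1),round(a,1),round(s["time_s"],2),s["width"])
def mark(f,pts,boxes,f2=3):
    out=[]
    for n,b in boxes.items():
        im=cv2.cvtColor(imaging.camera(n),cv2.COLOR_RGB2BGR); cv2.imwrite(f"pics/{f}_{n}.png",im)
        u0,v0,w,h=b; c=cv2.resize(im[v0:v0+h,u0:u0+w],None,fx=f2,fy=f2,interpolation=cv2.INTER_CUBIC)
        for q in pts:
            u,v=w2px(n,q); cv2.drawMarker(c,(int((u-u0+.5)*f2),int((v-v0+.5)*f2)),(0,0,255),cv2.MARKER_CROSS,9,1)
        out.append(c)
    cv2.imwrite(f"pics/{f}.png",np.hstack(out))
E
python3 - <<'E'
from chk import *
u=np.array([np.cos(np.radians(a)),np.sin(np.radians(a)),0]); y=np.array([u[1],-u[0],0]); w=s["width"]/2
tip=p-[0,0,70]
F=np.array([485.8,244.5,0]);c,sn=np.cos(np.radians(16.1)),np.sin(np.radians(16.1)); X=np.array([c,sn,0]);Y=np.array([-sn,c,0])
hd=F-70*X+[0,0,105]
mark("h1",[tip+w*y,tip-w*y,p-[0,0,0],hd+65*Y,hd-65*Y,hd],{"top":(150,180,130,150),"scene":(300,80,130,150)})
E
```

```text
[430.7 186.4 240.2] 105.7 3.45 50.974629658752534
```

View pics/h1.png

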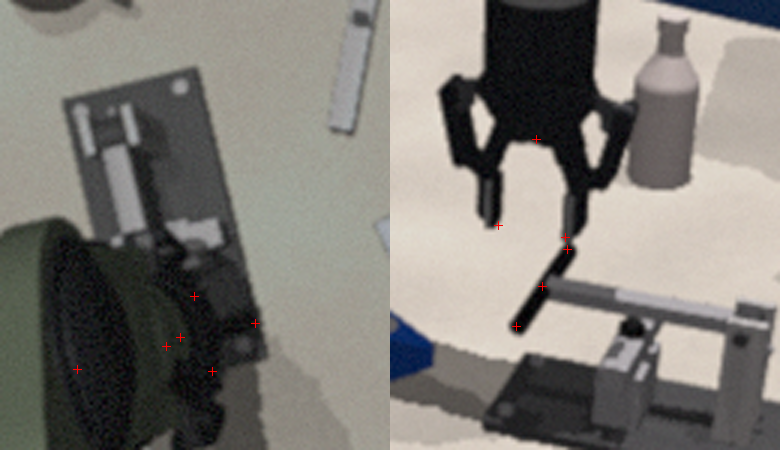

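move_arm([
  {"tx": 0,"ty": 0.01,"tz": 0.2,"rx": 0,"ry": 0,"rz": 0,"jaw": 0.2},
  {"tx": 0,"ty": 0.01,"tz": 0.39,"rx": 0,"ry": 0,"rz": 0,"jaw": 0.2},
  {"tx": 0,"ty": 0.01,"tz": 0.39,"rx": 0,"ry": 0,"rz": 0,"jaw": 0.2},
  {"tx": 0,"ty": 0.01,"tz": 0.39,"rx": 0,"ry": 0,"rz": 0,"jaw": -1},
  {"tx": 0,"ty": 0.01,"tz": 0.39,"rx": 0,"ry": 0,"rz": 0,"jaw": -1},
  {"tx": 0,"ty": 0.01,"tz": 0.39,"rx": 0,"ry": 0,"rz": 0,"jaw": -1},
  {"tx": 0,"ty": 0.01,"tz": 0.39,"rx": 0,"ry": 0,"rz": 0,"jaw": -1},
], squeeze=30)

```text
time_s: 4.42
position: [431.0, 187.4, 163.3]
orientation: [0.603, 0.798, -0.001, -0.0]
wrist_force: [-5.9, -3.0, 8.1]
width: 12.7
finger_force: 29.2
```

move_arm([
  {"tx": 0,"ty": 0.016,"tz": -0.154,"rx": 0,"ry": 0,"rz": 0,"jaw": -1},
  {"tx": 0,"ty": 0.061,"tz": -0.302,"rx": 0,"ry": 0,"rz": 0,"jaw": -1},
  {"tx": 0,"ty": 0.135,"tz": -0.438,"rx": 0,"ry": 0,"rz": 0,"jaw": -1},
  {"tx": 0,"ty": 0.235,"tz": -0.556,"rx": 0,"ry": 0,"rz": 0,"jaw": -1},
  {"tx": 0,"ty": 0.356,"tz": -0.652,"rx": 0,"ry": 0,"rz": 0,"jaw": -1},
  {"tx": 0,"ty": 0.494,"tz": -0.722,"rx": 0,"ry": 0,"rz": 0,"jaw": -1},
  {"tx": 0,"ty": 0.643,"tz": -0.764,"rx": 0,"ry": 0,"rz": 0,"jaw": -1},
  {"tx": 0,"ty": 0.798,"tz": -0.775,"rx": 0,"ry": 0,"rz": 0,"jaw": -1},
])

```text
time_s: 5.42
position: [586.8, 232.0, 319.9]
orientation: [0.603, 0.798, 0.002, 0.001]
wrist_force: [0.2, -0.1, 3.2]
width: 12.7
finger_force: 31.9
```

move_arm([
  {"tx": 0,"ty": 0,"tz": 0,"rx": 0,"ry": 0,"rz": 0,"jaw": -1},
  {"tx": 0,"ty": 0,"tz": 0,"rx": 0,"ry": 0,"rz": 0,"jaw": 0.3},
  {"tx": 0,"ty": 0,"tz": 0,"rx": 0,"ry": 0,"rz": 0,"jaw": 1},
  {"tx": 0,"ty": 0.02,"tz": -0.02,"rx": 0,"ry": 0,"rz": 0,"jaw": 1},
  {"tx": 0,"ty": 0.05,"tz": -0.1,"rx": 0,"ry": 0,"rz": 0,"jaw": 1},
  {"tx": 0,"ty": 0.05,"tz": -0.4,"rx": 0,"ry": 0,"rz": 0,"jaw": 1},
  {"tx": 0,"ty": 0.05,"tz": -0.4,"rx": 0,"ry": 0,"rz": 0,"jaw": 1},
])

```text
time_s: 6.3
position: [596.3, 234.5, 402.4]
orientation: [0.603, 0.798, 0.003, 0.003]
wrist_force: [-0.1, -0.4, -0.1]
width: 85.5
finger_force: 0.0
```

Run:
```python
from chk import *
print(s["joint_pos"])
F=np.array([488.8,244.5,0]);c,sn=np.cos(np.radians(16.)),np.sin(np.radians(16.)); X=np.array([c,sn,0]);Y=np.array([-sn,c,0])
B=F+[0,0,80]
mark("h2",[B+60*Y+10*X,B-60*Y+10*X,B+60*Y-10*X,B-60*Y-10*X],{"top":(150,180,130,150),"scene":(320,80,130,180)})if 0 else mark("h2",[B+60*Y+10*X,B-60*Y+10*X,B+60*Y-10*X,B-60*Y-10*X],{"top":(150,180,130,150),"scene":(320,100,130,150)})
```

```text
[596.3 234.5 402.4] 105.8 6.3 85.48987822035866
[ 2.59558490e-01  4.63170117e-01  2.61887459e-01  1.36155216e+00
 -1.51019454e-04  1.55439096e+00]
```

View pics/h2.png

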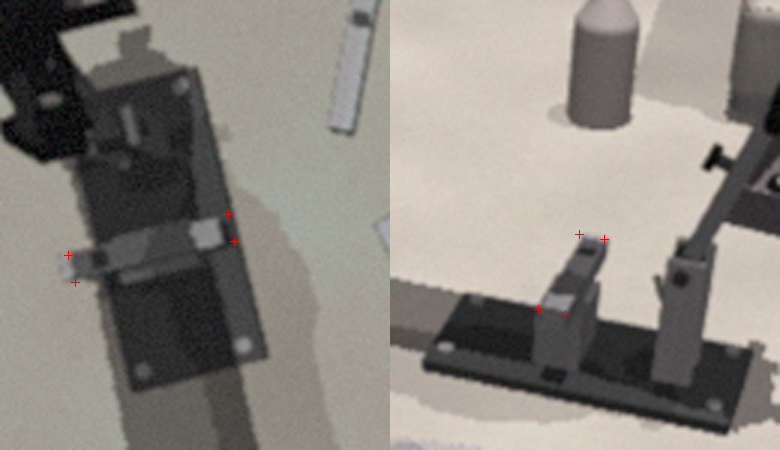

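Run:
```python
from fit import *
T=grad(cv2.imread("pics/h2_top.png"));S=grad(cv2.imread("pics/h2_scene.png"))
for k,i,L,W,z,z0 in (("bar0",[487,248,np.radians(106)],120,20,80,60.),("plate",[507,250,np.radians(16)],240,110,12,0.),("anvil",[488,245,np.radians(16)],36,60,60,12.)):
    for n,cm in(("top",{"top":T}),("scene",{"scene":S}),("both",{"top":T,"scene":S})): print(k,n,fit(i,L,W,z,cm,z0))
```

```text
bar0 top ([492.7, 243.1, 106.7], -107.4)
bar0 scene ([485.1, 251.4, 101.8], -116.0)
bar0 both ([492.1, 245.5, 103.3], -211.0)
plate top ([506.6, 252.4, 16.1], -141.6)
plate scene ([507.0, 249.4, 15.4], -135.0)
plate both ([506.9, 250.5, 15.6], -274.4)
anvil top ([487.1, 248.6, 15.3], -118.3)
anvil scene ([487.1, 247.0, 14.8], -116.2)
anvil both ([487.1, 247.9, 14.8], -233.9)
```

Run:
```python
from plan import *
plan([[488.5,247,330,105.8],[488.5,247,136.5,105.8]])
print()
e=(462-0,-358)
rx=np.array([np.cos(np.radians(-35.5)),np.sin(np.radians(-35.5))])
for s in(-105,-35,35,105): print(s,np.round(np.array(e)+s*rx,1))
```

```text
call tx 0.207 ty -0.495 tz 0.338 rz 0.000 rows>=2.5 -> [488.5 247.  330. ] 105.8
call tx 0.000 ty 0.000 tz 0.484 rz -0.000 rows>=2.0 -> [488.5 247.  233.2] 105.8
call tx 0.000 ty 0.000 tz 0.484 rz -0.000 rows>=2.0 -> [488.5 247.  136.5] 105.8

-105 [ 376.5 -297. ]
-35 [ 433.5 -337.7]
35 [ 490.5 -378.3]
105 [ 547.5 -419. ]
```

move_arm([
  {"tx": 0.1,"ty": -0.25,"tz": 0,"rx": 0,"ry": 0,"rz": 0,"jaw": 0.2},
  {"tx": 0.207,"ty": -0.495,"tz": 0,"rx": 0,"ry": 0,"rz": 0,"jaw": 0.2},
  {"tx": 0.207,"ty": -0.495,"tz": 0.34,"rx": 0,"ry": 0,"rz": 0,"jaw": 0.2},
  {"tx": 0.207,"ty": -0.495,"tz": 0.5,"rx": 0,"ry": 0,"rz": 0,"jaw": 0.2},
  {"tx": 0.207,"ty": -0.495,"tz": 0.8,"rx": 0,"ry": 0,"rz": 0,"jaw": 0.2},
  {"tx": 0.207,"ty": -0.495,"tz": 0.8,"rx": 0,"ry": 0,"rz": 0,"jaw": 0.2},
])

```text
time_s: 7.15
position: [484.4, 245.5, 231.9]
orientation: [0.603, 0.798, -0.005, -0.003]
wrist_force: [-0.2, -0.2, 0.1]
width: 51.4
finger_force: 0.0
```

```bash
python3 plan.py '[[488.5,247,136.5,105.8]]'
```

```text
now [484.4 245.5 231.9] 105.8 t 7.2 w 51.4 j [ 0.33  0.38 -0.31  0.89 -0.    1.63]
call tx 0.001 ty 0.022 tz 0.477 rz 0.000 rows>=2.0 -> [488.5 247.  136.5] 105.8
```

move_arm([
  {"tx": 0,"ty": 0,"tz": 0.2,"rx": 0,"ry": 0,"rz": 0,"jaw": 0.2},
  {"tx": 0,"ty": 0,"tz": 0.2,"rx": 0,"ry": 0,"rz": 0,"jaw": 0.2},
  {"tx": 0,"ty": 0,"tz": 0.2,"rx": 0,"ry": 0,"rz": 0,"jaw": 0.2},
  {"tx": 0,"ty": 0,"tz": 0.2,"rx": 0,"ry": 0,"rz": 0,"jaw": 0.2},
])

```text
time_s: 7.65
position: [489.8, 247.4, 199.0]
orientation: [0.603, 0.798, 0.001, 0.001]
wrist_force: [-0.0, 0.2, 0.2]
width: 51.0
finger_force: 0.0
```

```bash
python3 plan.py '[[488.5,247,136.5,105.8]]'
```

```text
now [489.8 247.4 199. ] 105.8 t 7.7 w 51.0 j [ 0.33  0.41 -0.35  0.8  -0.    1.63]
call tx -0.000 ty -0.007 tz 0.312 rz 0.000 rows>=1.5 -> [488.5 247.  136.5] 105.8
```

move_arm([
  {"tx": 0,"ty": 0,"tz": 0.15,"rx": 0,"ry": 0,"rz": 0,"jaw": 0.2},
  {"tx": 0,"ty": 0,"tz": 0.3,"rx": 0,"ry": 0,"rz": 0,"jaw": 0.2},
  {"tx": 0,"ty": 0,"tz": 0.32,"rx": 0,"ry": 0,"rz": 0,"jaw": 0.2},
  {"tx": 0,"ty": 0,"tz": 0.32,"rx": 0,"ry": 0,"rz": 0,"jaw": 0.2},
  {"tx": 0,"ty": 0,"tz": 0.32,"rx": 0,"ry": 0,"rz": 0,"jaw": -1},
  {"tx": 0,"ty": 0,"tz": 0.32,"rx": 0,"ry": 0,"rz": 0,"jaw": -1},
  {"tx": 0,"ty": 0,"tz": 0.32,"rx": 0,"ry": 0,"rz": 0,"jaw": -1},
  {"tx": 0,"ty": 0,"tz": 0.32,"rx": 0,"ry": 0,"rz": 0,"jaw": -1},
], squeeze=60)

```text
time_s: 8.65
position: [489.4, 247.3, 134.3]
orientation: [0.603, 0.798, 0.001, 0.001]
wrist_force: [-0.7, 0.4, 5.5]
width: 18.5
finger_force: 59.9
```

```bash
python3 plan.py '[[488,247,300,105.8],[376.5,-297,300,54.5]]'
```

```text
now [489.4 247.3 134.3] 105.8 t 8.7 w 18.5 j [ 0.33  0.49 -0.42  0.66 -0.    1.63]
call tx 0.000 ty -0.007 tz -0.828 rz 0.000 rows>=3.2 -> [488. 247. 300.] 105.8
call tx -0.822 ty -0.426 tz -0.000 rz 0.190 rows>=3.5 -> [450.8  65.7 300. ] 88.7
call tx -0.911 ty -0.165 tz -0.000 rz 0.190 rows>=3.5 -> [ 413.7 -115.7  300. ] 71.6
call tx -0.919 ty 0.110 tz -0.000 rz 0.190 rows>=3.5 -> [ 376.5 -297.   300. ] 54.5
```

move_arm([
  {"tx": 0,"ty": 0,"tz": -0.1,"rx": 0,"ry": 0,"rz": 0,"jaw": -1},
  {"tx": 0,"ty": 0,"tz": -0.25,"rx": 0,"ry": 0,"rz": 0,"jaw": -1},
  {"tx": 0,"ty": 0,"tz": -0.45,"rx": 0,"ry": 0,"rz": 0,"jaw": -1},
  {"tx": 0,"ty": 0,"tz": -0.45,"rx": 0,"ry": 0,"rz": 0,"jaw": -1},
])

```text
time_s: 9.15
position: [490.4, 247.7, 225.9]
orientation: [0.603, 0.798, 0.003, 0.002]
wrist_force: [1.4, 0.8, -4.4]
width: 18.8
finger_force: 59.3
```

move_arm([
  {"tx": -0.2,"ty": -0.1,"tz": 0,"rx": 0,"ry": 0,"rz": 0.05,"jaw": -1},
  {"tx": -0.4,"ty": -0.21,"tz": 0,"rx": 0,"ry": 0,"rz": 0.1,"jaw": -1},
  {"tx": -0.6,"ty": -0.32,"tz": 0,"rx": 0,"ry": 0,"rz": 0.14,"jaw": -1},
  {"tx": -0.82,"ty": -0.42,"tz": 0,"rx": 0,"ry": 0,"rz": 0.19,"jaw": -1},
  {"tx": -0.82,"ty": -0.42,"tz": 0,"rx": 0,"ry": 0,"rz": 0.19,"jaw": -1},
])

```text
time_s: 9.78
position: [451.0, 63.9, 221.6]
orientation: [0.717, 0.697, -0.001, -0.001]
wrist_force: [0.1, 0.4, -2.9]
width: 18.7
finger_force: 59.4
```

move_arm([
  {"tx": -0.22,"ty": -0.04,"tz": 0,"rx": 0,"ry": 0,"rz": 0.05,"jaw": -1},
  {"tx": -0.45,"ty": -0.08,"tz": 0,"rx": 0,"ry": 0,"rz": 0.1,"jaw": -1},
  {"tx": -0.68,"ty": -0.12,"tz": 0,"rx": 0,"ry": 0,"rz": 0.14,"jaw": -1},
  {"tx": -0.91,"ty": -0.165,"tz": 0,"rx": 0,"ry": 0,"rz": 0.19,"jaw": -1},
  {"tx": -0.91,"ty": -0.165,"tz": 0,"rx": 0,"ry": 0,"rz": 0.19,"jaw": -1},
])

```text
time_s: 10.4
position: [415.2, -116.6, 222.2]
orientation: [0.812, 0.583, -0.0, -0.0]
wrist_force: [0.6, -0.1, -3.8]
width: 18.6
finger_force: 59.4
```

```bash
python3 plan.py '[[376.5,-297,200,54.5],[376.5,-297,115,54.5]]'
```

```text
now [ 415.2 -116.6  222.2] 71.4 t 10.4 w 18.6 j [-0.45  0.19 -0.61  0.77 -0.    1.45]
call tx -0.917 ty 0.105 tz 0.111 rz 0.188 rows>=3.5 -> [ 376.5 -297.   200. ] 54.5
call tx 0.000 ty 0.000 tz 0.425 rz -0.000 rows>=1.9 -> [ 376.5 -297.   115. ] 54.5
```

move_arm([
  {"tx": -0.23,"ty": 0.025,"tz": 0,"rx": 0,"ry": 0,"rz": 0.05,"jaw": -1},
  {"tx": -0.46,"ty": 0.05,"tz": 0,"rx": 0,"ry": 0,"rz": 0.1,"jaw": -1},
  {"tx": -0.69,"ty": 0.08,"tz": 0.1,"rx": 0,"ry": 0,"rz": 0.14,"jaw": -1},
  {"tx": -0.917,"ty": 0.105,"tz": 0.3,"rx": 0,"ry": 0,"rz": 0.188,"jaw": -1},
  {"tx": -0.917,"ty": 0.105,"tz": 0.33,"rx": 0,"ry": 0,"rz": 0.188,"jaw": -1},
  {"tx": -0.917,"ty": 0.105,"tz": 0.33,"rx": 0,"ry": 0,"rz": 0.188,"jaw": -1},
  {"tx": -0.917,"ty": 0.105,"tz": 0.33,"rx": 0,"ry": 0,"rz": 0.188,"jaw": -1},
])

```text
time_s: 11.28
position: [378.3, -294.3, 157.4]
orientation: [0.888, 0.461, 0.0, 0.0]
wrist_force: [-0.8, 0.2, -3.1]
width: 18.6
finger_force: 59.7
```

Run:
```python
from chk import *
print(s["wrist_force"],s["moment"])
u=np.array([np.cos(np.radians(a)),np.sin(np.radians(a)),0]); y=np.array([u[1],-u[0],0])
b=p-[0,0,64.3]
pts=[b+k*u+m*y+[0,0,10] for k in(-60,60) for m in(-10,10)]
# rail end corners from midpoint estimate
e=np.array([462,-358,40]);rx=np.array([np.cos(np.radians(-35.5)),np.sin(np.radians(-35.5)),0]);ry=np.array([-rx[1],rx[0],0])
pts+=[e+k*rx+m*ry for k in(-150,150) for m in(-12,12)]
mark("h3",pts,{"top":(390,210,130,150),"scene":(110,240,130,230)} if 0 else {"top":(390,210,130,170),"scene":(110,270,130,170)})
from fit import *
S=grad(cv2.imread("pics/h3_scene.png"));T=grad(cv2.imread("pics/h3_top.png"))
i=[p[0],p[1],np.radians(a)]
for n,cm in(("top",{"top":T}),("scene",{"scene":S}),("both",{"top":T,"scene":S})): print("bar",n,fit(i,120,20,p[2]-54.3,cm,p[2]-74.3)); print("rail",n,fit([462,-358,np.radians(-35.5)],300,24,40,cm))
```

```text
[ 378.3 -294.3  157.4] 54.8 11.28 18.58237222186807
[-0.84354176  0.16721905 -3.10106744] [ 0.01008568 -0.00424321  0.07008453]
bar top ([377.8, -282.2, 32.1], -80.3)
rail top ([460.6, -352.8, -35.1], -117.4)
bar scene ([381.4, -291.0, 54.0], -115.5)
rail scene ([463.5, -361.6, -35.5], -127.8)
bar both ([382.8, -290.7, 54.2], -174.2)
rail both ([464.8, -358.7, -35.8], -234.1)
```

View pics/h3.png

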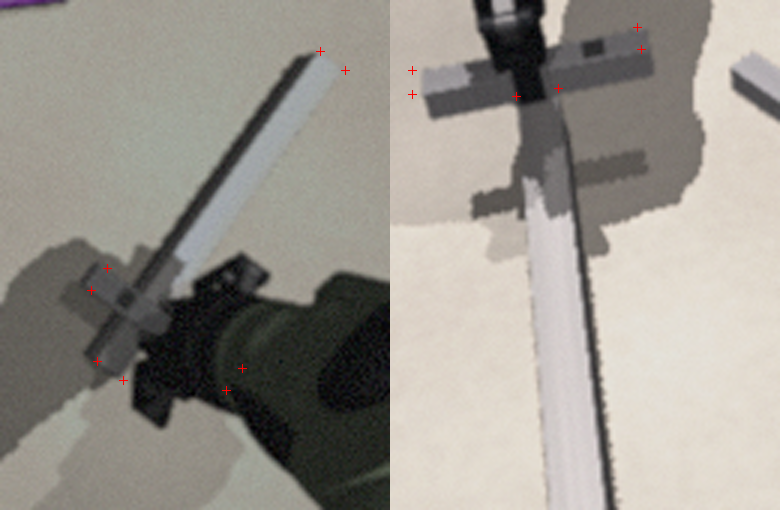

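move_arm([
  {"tx": -0.045,"ty": 0,"tz": 0.1,"rx": 0,"ry": 0,"rz": 0,"jaw": -1},
  {"tx": -0.045,"ty": 0,"tz": 0.19,"rx": 0,"ry": 0,"rz": 0,"jaw": -1},
  {"tx": -0.045,"ty": 0,"tz": 0.19,"rx": 0,"ry": 0,"rz": 0,"jaw": -1},
  {"tx": -0.045,"ty": 0,"tz": 0.19,"rx": 0,"ry": 0,"rz": 0,"jaw": -1},
  {"tx": -0.045,"ty": 0,"tz": 0.19,"rx": 0,"ry": 0,"rz": 0,"jaw": -1},
])

```text
time_s: 12.0
position: [373.0, -303.2, 119.8]
orientation: [0.888, 0.46, 0.0, 0.001]
wrist_force: [0.3, 0.8, -3.7]
width: 18.3
finger_force: 59.6
```

Run:
```python
from chk import *
from fit import *
snap("scene","s4"); S=grad(cv2.imread("pics/s4.png"))
print(fit([p[0],p[1],np.radians(a)],120,20,p[2]-54.3,{"scene":S},p[2]-74.3))
```

```text
[ 373.  -303.2  119.8] 54.7 12.0 18.342815135025823
([376.9, -300.1, 54.8], -115.9)
```

move_arm([
  {"tx": 0,"ty": 0,"tz": 0.02,"rx": 0,"ry": 0,"rz": 0,"jaw": -1},
  {"tx": 0,"ty": 0,"tz": 0.028,"rx": 0,"ry": 0,"rz": 0,"jaw": -1},
  {"tx": 0,"ty": 0,"tz": 0.028,"rx": 0,"ry": 0,"rz": 0,"jaw": -1},
  {"tx": 0,"ty": 0,"tz": 0.028,"rx": 0,"ry": 0,"rz": 0,"jaw": -1},
])

```text
time_s: 12.55
position: [372.5, -303.0, 114.3]
orientation: [0.888, 0.459, 0.0, 0.0]
wrist_force: [-1.8, 2.7, 7.8]
width: 18.8
finger_force: 61.4
```

Touching. Release and rise, then head to bar C.

move_arm([
  {"tx": 0,"ty": 0,"tz": 0,"rx": 0,"ry": 0,"rz": 0,"jaw": -0.3},
  {"tx": 0,"ty": 0,"tz": 0,"rx": 0,"ry": 0,"rz": 0,"jaw": 0},
  {"tx": 0,"ty": 0,"tz": 0,"rx": 0,"ry": 0,"rz": 0,"jaw": 0},
  {"tx": 0,"ty": 0,"tz": -0.15,"rx": 0,"ry": 0,"rz": 0,"jaw": 0},
  {"tx": 0,"ty": 0,"tz": -0.4,"rx": 0,"ry": 0,"rz": 0,"jaw": 0.2},
  {"tx": 0,"ty": 0,"tz": -0.6,"rx": 0,"ry": 0,"rz": 0,"jaw": 0.2},
  {"tx": 0,"ty": 0,"tz": -0.6,"rx": 0,"ry": 0,"rz": 0,"jaw": 0.2},
])

```text
time_s: 13.42
position: [373.8, -304.4, 236.3]
orientation: [0.888, 0.459, 0.001, 0.003]
wrist_force: [0.1, -0.3, -0.9]
width: 51.2
finger_force: 0.0
```

```bash
cat > look.py <<'E'
# fit all bars/ref given initial guesses, scene & top
from chk import *
from fit import *
def look(f,objs):
    S=grad(cv2.cvtColor(snap("scene",f+"_s"),cv2.COLOR_RGB2BGR));T=grad(cv2.cvtColor(snap("top",f+"_t"),cv2.COLOR_RGB2BGR))
    for k,(x,y,yaw,L,W,z,z0) in objs.items(): print(k,"scene",fit([x,y,np.radians(yaw)],L,W,z,{"scene":S},z0),"top",fit([x,y,np.radians(yaw)],L,W,z,{"top":T},z0))
E
python3 - <<'E'
from look import *
look("l1",{"bar0":(377,-300,54.8,120,20,60,40.),"C":(457,-165,-5.2,120,20,20,0.)})
# C: bar axis yaw -5.2 -> tool x along axis
plan([[457,-164,240,-5.5],[457,-164,72,-5.5]])
plan([[457,-164,240,174.5]])
E
```

```text
[ 373.8 -304.4  236.3] 54.7 13.43 51.197080393993474
bar0 scene ([376.8, -300.3, 54.9], -117.1) top ([373.4, -292.1, 61.5], -96.5)
C scene ([458.0, -167.0, -5.7], -145.5) top ([456.2, -159.8, -4.8], -112.1)
call tx 0.811 ty -0.056 tz -0.034 rz 0.669 rows>=6.1 -> [ 457. -164.  240.] -5.5
call tx 0.000 ty -0.000 tz 0.840 rz -0.000 rows>=3.2 -> [ 457. -164.   72.] -5.5
call tx 0.405 ty -0.028 tz -0.017 rz -0.666 rows>=6.1 -> [ 414.7 -233.4  236.6] 114.6
call tx 0.227 ty 0.337 tz -0.017 rz -0.666 rows>=6.1 -> [ 457. -164.  240.] 174.5
```

move_arm([
  {"tx": 0.2,"ty": -0.01,"tz": 0,"rx": 0,"ry": 0,"rz": 0.11,"jaw": 0.2},
  {"tx": 0.4,"ty": -0.03,"tz": 0,"rx": 0,"ry": 0,"rz": 0.22,"jaw": 0.2},
  {"tx": 0.6,"ty": -0.04,"tz": 0,"rx": 0,"ry": 0,"rz": 0.33,"jaw": 0.2},
  {"tx": 0.81,"ty": -0.056,"tz": 0,"rx": 0,"ry": 0,"rz": 0.45,"jaw": 0.2},
  {"tx": 0.81,"ty": -0.056,"tz": 0,"rx": 0,"ry": 0,"rz": 0.56,"jaw": 0.2},
  {"tx": 0.81,"ty": -0.056,"tz": 0.2,"rx": 0,"ry": 0,"rz": 0.669,"jaw": 0.2},
  {"tx": 0.81,"ty": -0.056,"tz": 0.4,"rx": 0,"ry": 0,"rz": 0.669,"jaw": 0.2},
  {"tx": 0.81,"ty": -0.056,"tz": 0.4,"rx": 0,"ry": 0,"rz": 0.669,"jaw": 0.2},
])

```text
time_s: 14.52
position: [453.8, -162.5, 149.6]
orientation: [0.999, -0.048, -0.004, -0.002]
wrist_force: [0.3, -0.6, 0.8]
width: 51.2
finger_force: 0.0
```

```bash
python3 plan.py '[[457.5,-164.5,77,-5.5]]'
```

```text
now [ 453.8 -162.5  149.6] -5.5 t 14.5 w 51.2 j [-0.5   0.38 -0.57  0.63  0.    2.74]
call tx 0.020 ty 0.008 tz 0.363 rz -0.000 rows>=1.7 -> [ 457.5 -164.5   77. ] -5.5
```

move_arm([
  {"tx": 0.0,"ty": 0,"tz": 0.2,"rx": 0,"ry": 0,"rz": 0,"jaw": 0.2},
  {"tx": 0.0,"ty": 0,"tz": 0.34,"rx": 0,"ry": 0,"rz": 0,"jaw": 0.2},
  {"tx": 0.0,"ty": 0,"tz": 0.34,"rx": 0,"ry": 0,"rz": 0,"jaw": 0.2},
  {"tx": 0.0,"ty": 0,"tz": 0.34,"rx": 0,"ry": 0,"rz": 0,"jaw": 0.2},
  {"tx": 0.0,"ty": 0,"tz": 0.34,"rx": 0,"ry": 0,"rz": 0,"jaw": 0.2},
])

```text
time_s: 15.15
position: [457.8, -164.7, 86.8]
orientation: [0.999, -0.048, 0.001, 0.001]
wrist_force: [-0.1, 0.1, 0.2]
width: 51.5
finger_force: 0.0
```

```bash
python3 plan.py '[[457.5,-164.5,77,-5.5]]'
```

```text
now [ 457.8 -164.7   86.8] -5.5 t 15.2 w 51.5 j [-0.5   0.48 -0.62  0.47  0.    2.74]
call tx -0.002 ty -0.001 tz 0.049 rz -0.000 rows>=0.7 -> [ 457.5 -164.5   77. ] -5.5
```

move_arm([
  {"tx": 0.0,"ty": 0,"tz": 0.05,"rx": 0,"ry": 0,"rz": 0,"jaw": 0.2},
  {"tx": 0.0,"ty": 0,"tz": 0.05,"rx": 0,"ry": 0,"rz": 0,"jaw": 0.2},
  {"tx": 0.0,"ty": 0,"tz": 0.05,"rx": 0,"ry": 0,"rz": 0,"jaw": -1},
  {"tx": 0.0,"ty": 0,"tz": 0.05,"rx": 0,"ry": 0,"rz": 0,"jaw": -1},
  {"tx": 0.0,"ty": 0,"tz": 0.05,"rx": 0,"ry": 0,"rz": 0,"jaw": -1},
  {"tx": 0.0,"ty": 0,"tz": 0.05,"rx": 0,"ry": 0,"rz": 0,"jaw": -1},
  {"tx": 0.0,"ty": 0,"tz": 0.05,"rx": 0,"ry": 0,"rz": 0,"jaw": -1},
], squeeze=60)

```text
time_s: 16.02
position: [456.9, -164.4, 75.6]
orientation: [0.999, -0.048, 0.0, 0.0]
wrist_force: [-1.5, -1.2, 5.4]
width: 18.7
finger_force: 59.7
```

```bash
python3 plan.py '[[458,-164.5,190,-5.5],[432,-341,180,54.5]]'
```

```text
now [ 456.9 -164.4   75.6] -5.5 t 16.0 w 18.7 j [-0.5   0.5  -0.63  0.44 -0.    2.74]
call tx 0.006 ty 0.000 tz -0.572 rz -0.000 rows>=2.3 -> [ 458.  -164.5  190. ] -5.5
call tx -0.045 ty 0.891 tz 0.050 rz -0.667 rows>=6.1 -> [ 432. -341.  180.] 54.5
```

move_arm([
  {"tx": 0,"ty": 0,"tz": -0.1,"rx": 0,"ry": 0,"rz": 0,"jaw": -1},
  {"tx": 0,"ty": 0,"tz": -0.3,"rx": 0,"ry": 0,"rz": 0,"jaw": -1},
  {"tx": 0,"ty": 0,"tz": -0.57,"rx": 0,"ry": 0,"rz": 0,"jaw": -1},
  {"tx": 0,"ty": 0,"tz": -0.57,"rx": 0,"ry": 0,"rz": 0,"jaw": -1},
])

```text
time_s: 16.52
position: [459.0, -165.1, 192.3]
orientation: [0.999, -0.048, 0.003, 0.001]
wrist_force: [0.6, 0.4, -5.9]
width: 18.0
finger_force: 59.6
```

move_arm([
  {"tx": 0,"ty": 0.13,"tz": 0,"rx": 0,"ry": 0,"rz": -0.1,"jaw": -1},
  {"tx": -0.01,"ty": 0.27,"tz": 0,"rx": 0,"ry": 0,"rz": -0.2,"jaw": -1},
  {"tx": -0.02,"ty": 0.4,"tz": 0,"rx": 0,"ry": 0,"rz": -0.3,"jaw": -1},
  {"tx": -0.03,"ty": 0.55,"tz": 0,"rx": 0,"ry": 0,"rz": -0.41,"jaw": -1},
  {"tx": -0.04,"ty": 0.7,"tz": 0,"rx": 0,"ry": 0,"rz": -0.52,"jaw": -1},
  {"tx": -0.045,"ty": 0.89,"tz": 0.1,"rx": 0,"ry": 0,"rz": -0.667,"jaw": -1},
  {"tx": -0.045,"ty": 0.89,"tz": 0.18,"rx": 0,"ry": 0,"rz": -0.667,"jaw": -1},
  {"tx": -0.045,"ty": 0.89,"tz": 0.18,"rx": 0,"ry": 0,"rz": -0.667,"jaw": -1},
])

```text
time_s: 17.52
position: [428.8, -338.9, 149.9]
orientation: [0.889, 0.457, -0.001, -0.003]
wrist_force: [-0.1, 1.0, -4.1]
width: 18.7
finger_force: 59.6
```

move_arm([
  {"tx": 0,"ty": 0,"tz": 0.1,"rx": 0,"ry": 0,"rz": 0,"jaw": -1},
  {"tx": 0,"ty": 0,"tz": 0.1,"rx": 0,"ry": 0,"rz": 0,"jaw": -1},
  {"tx": 0,"ty": 0,"tz": 0.1,"rx": 0,"ry": 0,"rz": 0,"jaw": -1},
  {"tx": 0,"ty": 0,"tz": 0.1,"rx": 0,"ry": 0,"rz": 0,"jaw": -1},
])

```text
time_s: 18.02
position: [431.2, -340.6, 134.1]
orientation: [0.889, 0.458, 0.0, 0.001]
wrist_force: [-0.0, 0.7, -4.2]
width: 18.6
finger_force: 59.6
```

```bash
cat > onrail.py <<'E'
import sys
from look import *
off=float(sys.argv[1]) # TCP z - bar centre z
print(s["wrist_force"])
S=grad(cv2.cvtColor(snap("scene",sys.argv[2]),cv2.COLOR_RGB2BGR))
f,c=fit([p[0],p[1],np.radians(a)],120,20,p[2]-off+10,{"scene":S},p[2]-off-10)
d=np.array(f[:2])-[463.5,-361.6]; rx=np.array([np.cos(np.radians(-35.5)),np.sin(np.radians(-35.5))])
print(f,c,"rail x,y",d@rx,d@[-rx[1],rx[0]],"z",p[2]-off)
E
python3 onrail.py 65.6 r1
```

```text
[ 431.2 -340.6  134.1] 54.5 18.02 18.63151600716446
[-0.00792526  0.72139624 -4.20137243]
[431.3, -342.8, 55.1] -117.2 rail x,y -37.13173525843914 -3.3932634287934422 z 68.4821623845261
```

move_arm([
  {"tx": 0.016,"ty": 0,"tz": 0.05,"rx": 0,"ry": 0,"rz": 0,"jaw": -1},
  {"tx": 0.016,"ty": 0,"tz": 0.08,"rx": 0,"ry": 0,"rz": 0,"jaw": -1},
  {"tx": 0.016,"ty": 0,"tz": 0.093,"rx": 0,"ry": 0,"rz": 0,"jaw": -1},
  {"tx": 0.016,"ty": 0,"tz": 0.093,"rx": 0,"ry": 0,"rz": 0,"jaw": -1},
  {"tx": 0.016,"ty": 0,"tz": 0.093,"rx": 0,"ry": 0,"rz": 0,"jaw": -1},
  {"tx": 0.016,"ty": 0,"tz": 0.093,"rx": 0,"ry": 0,"rz": 0,"jaw": -1},
])

```text
time_s: 18.82
position: [432.4, -337.3, 115.6]
orientation: [0.889, 0.458, 0.0, -0.0]
wrist_force: [-3.4, 4.6, 7.9]
width: 18.5
finger_force: 61.3
```

move_arm([
  {"tx": 0,"ty": 0,"tz": 0,"rx": 0,"ry": 0,"rz": 0,"jaw": -0.3},
  {"tx": 0,"ty": 0,"tz": 0,"rx": 0,"ry": 0,"rz": 0,"jaw": 0},
  {"tx": 0,"ty": 0,"tz": 0,"rx": 0,"ry": 0,"rz": 0,"jaw": 0},
  {"tx": 0,"ty": 0,"tz": -0.15,"rx": 0,"ry": 0,"rz": 0,"jaw": 0},
  {"tx": 0,"ty": 0,"tz": -0.4,"rx": 0,"ry": 0,"rz": 0,"jaw": 0.2},
  {"tx": 0,"ty": 0,"tz": -0.6,"rx": 0,"ry": 0,"rz": 0,"jaw": 0.2},
  {"tx": 0,"ty": 0,"tz": -0.6,"rx": 0,"ry": 0,"rz": 0,"jaw": 0.2},
])

```text
time_s: 19.7
position: [434.2, -339.4, 238.1]
orientation: [0.889, 0.458, 0.001, 0.003]
wrist_force: [-0.5, 0.3, -1.3]
width: 51.6
finger_force: 0.0
```

Run:
```python
from look import *
look("l2",{"bar0":(377,-300,54.8,120,20,60,40.),"C":(433,-340,54.8,120,20,60,40.),"A":(646,103,-8.5,120,20,20,0.),"B":(621,-51,-25.6,120,20,20,0.),"ref":(481,42,27,100,44,24,0.)})
plan([[620.5,-51,200,154.4]])
```

```text
[ 434.2 -339.4  238.1] 54.5 19.7 51.58645315520726
bar0 scene ([376.8, -300.3, 54.9], -129.9) top ([372.2, -290.1, 58.4], -89.6)
C scene ([432.7, -339.3, 54.8], -111.6) top ([431.2, -334.5, 40.3], -94.3)
A scene ([647.6, 103.1, -8.4], -147.5) top ([642.1, 103.4, -8.7], -109.2)
B scene ([622.0, -54.1, -25.6], -143.2) top ([618.0, -47.0, -25.3], -86.8)
ref scene ([482.6, 39.7, 27.1], -124.3) top ([479.3, 45.7, 26.5], -65.0)
call tx 0.857 ty -0.034 tz 0.086 rz -0.555 rows>=5.2 -> [ 526.6 -194.4  217.3] 104.5
call tx 0.577 ty 0.634 tz 0.086 rz -0.555 rows>=5.2 -> [620.5 -51.  200. ] 154.4
```

move_arm([
  {"tx": 0.15,"ty": 0,"tz": 0,"rx": 0,"ry": 0,"rz": -0.1,"jaw": 0.2},
  {"tx": 0.35,"ty": -0.01,"tz": 0,"rx": 0,"ry": 0,"rz": -0.21,"jaw": 0.2},
  {"tx": 0.55,"ty": -0.02,"tz": 0.03,"rx": 0,"ry": 0,"rz": -0.32,"jaw": 0.2},
  {"tx": 0.75,"ty": -0.03,"tz": 0.06,"rx": 0,"ry": 0,"rz": -0.43,"jaw": 0.2},
  {"tx": 0.857,"ty": -0.034,"tz": 0.086,"rx": 0,"ry": 0,"rz": -0.555,"jaw": 0.2},
  {"tx": 0.857,"ty": -0.034,"tz": 0.086,"rx": 0,"ry": 0,"rz": -0.555,"jaw": 0.2},
])

```text
time_s: 20.55
position: [526.0, -192.6, 215.2]
orientation: [0.612, 0.791, -0.0, -0.002]
wrist_force: [-0.3, -0.4, 1.0]
width: 51.5
finger_force: 0.0
```

move_arm([
  {"tx": 0.12,"ty": 0.13,"tz": 0.03,"rx": 0,"ry": 0,"rz": -0.11,"jaw": 0.2},
  {"tx": 0.24,"ty": 0.27,"tz": 0.05,"rx": 0,"ry": 0,"rz": -0.22,"jaw": 0.2},
  {"tx": 0.36,"ty": 0.4,"tz": 0.07,"rx": 0,"ry": 0,"rz": -0.33,"jaw": 0.2},
  {"tx": 0.48,"ty": 0.52,"tz": 0.086,"rx": 0,"ry": 0,"rz": -0.44,"jaw": 0.2},
  {"tx": 0.577,"ty": 0.634,"tz": 0.086,"rx": 0,"ry": 0,"rz": -0.555,"jaw": 0.2},
  {"tx": 0.577,"ty": 0.634,"tz": 0.086,"rx": 0,"ry": 0,"rz": -0.555,"jaw": 0.2},
  {"tx": 0.577,"ty": 0.634,"tz": 0.086,"rx": 0,"ry": 0,"rz": -0.555,"jaw": 0.2},
  {"tx": 0.577,"ty": 0.634,"tz": 0.086,"rx": 0,"ry": 0,"rz": -0.555,"jaw": 0.2},
])

```text
time_s: 21.55
position: [619.9, -52.2, 200.0]
orientation: [0.223, 0.975, -0.0, -0.0]
wrist_force: [-0.2, 0.6, 0.8]
width: 51.2
finger_force: 0.0
```

```bash
python3 plan.py '[[620.5,-51.3,76.5,154.4]]'
```

```text
now [619.9 -52.2 200. ] 154.2 t 21.6 w 51.2 j [-0.2   0.54 -0.14  0.89 -0.    0.25]
call tx -0.001 ty 0.005 tz 0.618 rz -0.002 rows>=2.5 -> [620.5 -51.3  76.5] 154.4
```

move_arm([
  {"tx": 0,"ty": 0.005,"tz": 0.2,"rx": 0,"ry": 0,"rz": 0,"jaw": 0.2},
  {"tx": 0,"ty": 0.005,"tz": 0.4,"rx": 0,"ry": 0,"rz": 0,"jaw": 0.2},
  {"tx": 0,"ty": 0.005,"tz": 0.55,"rx": 0,"ry": 0,"rz": 0,"jaw": 0.2},
  {"tx": 0,"ty": 0.005,"tz": 0.55,"rx": 0,"ry": 0,"rz": 0,"jaw": 0.2},
  {"tx": 0,"ty": 0.005,"tz": 0.6,"rx": 0,"ry": 0,"rz": 0,"jaw": 0.2},
  {"tx": 0,"ty": 0.005,"tz": 0.615,"rx": 0,"ry": 0,"rz": 0,"jaw": 0.2},
  {"tx": 0,"ty": 0.005,"tz": 0.615,"rx": 0,"ry": 0,"rz": 0,"jaw": 0.2},
])

```text
time_s: 22.42
position: [621.4, -50.2, 77.9]
orientation: [0.222, 0.975, -0.0, 0.0]
wrist_force: [0.9, -1.1, -0.2]
width: 51.2
finger_force: 0.0
```

move_arm([
  {"tx": 0,"ty": 0,"tz": 0,"rx": 0,"ry": 0,"rz": 0,"jaw": -1},
  {"tx": 0,"ty": 0,"tz": 0,"rx": 0,"ry": 0,"rz": 0,"jaw": -1},
  {"tx": 0,"ty": 0,"tz": 0,"rx": 0,"ry": 0,"rz": 0,"jaw": -1},
  {"tx": 0,"ty": 0,"tz": 0,"rx": 0,"ry": 0,"rz": 0,"jaw": -1},
  {"tx": 0,"ty": 0,"tz": 0,"rx": 0,"ry": 0,"rz": 0,"jaw": -1},
], squeeze=60)

```text
time_s: 23.05
position: [621.3, -50.3, 78.1]
orientation: [0.221, 0.975, -0.0, 0.001]
wrist_force: [-1.0, -1.1, 5.5]
width: 18.3
finger_force: 61.0
```

```bash
python3 plan.py '[[620,-51,190,154.4],[490,-381,190,234.5]]'
```

```text
now [621.3 -50.3  78.1] 154.4 t 23.1 w 18.3 j [-0.2   0.68 -0.24  0.65 -0.    0.25]
call tx 0.004 ty -0.006 tz -0.560 rz 0.000 rows>=2.3 -> [620. -51. 190.] 154.4
call tx -0.063 ty -0.884 tz -0.000 rz -0.445 rows>=4.2 -> [ 555. -216.  190.] 194.5
call tx 0.521 ty -0.718 tz -0.000 rz -0.445 rows>=4.2 -> [ 490. -381.  190.] 234.5
```

move_arm([
  {"tx": 0,"ty": 0,"tz": -0.1,"rx": 0,"ry": 0,"rz": 0,"jaw": -1},
  {"tx": 0,"ty": 0,"tz": -0.3,"rx": 0,"ry": 0,"rz": 0,"jaw": -1},
  {"tx": 0,"ty": 0,"tz": -0.57,"rx": 0,"ry": 0,"rz": 0,"jaw": -1},
  {"tx": 0,"ty": 0,"tz": -0.57,"rx": 0,"ry": 0,"rz": 0,"jaw": -1},
])

```text
time_s: 23.55
position: [623.6, -50.4, 195.6]
orientation: [0.221, 0.975, 0.0, 0.004]
wrist_force: [0.6, -0.4, -4.1]
width: 18.5
finger_force: 60.1
```

move_arm([
  {"tx": -0.01,"ty": -0.18,"tz": 0,"rx": 0,"ry": 0,"rz": -0.09,"jaw": -1},
  {"tx": -0.025,"ty": -0.36,"tz": 0,"rx": 0,"ry": 0,"rz": -0.18,"jaw": -1},
  {"tx": -0.04,"ty": -0.54,"tz": 0,"rx": 0,"ry": 0,"rz": -0.27,"jaw": -1},
  {"tx": -0.05,"ty": -0.72,"tz": 0,"rx": 0,"ry": 0,"rz": -0.36,"jaw": -1},
  {"tx": -0.063,"ty": -0.884,"tz": 0,"rx": 0,"ry": 0,"rz": -0.445,"jaw": -1},
  {"tx": -0.063,"ty": -0.884,"tz": 0,"rx": 0,"ry": 0,"rz": -0.445,"jaw": -1},
])

```text
time_s: 24.3
position: [554.3, -216.5, 189.4]
orientation: [-0.124, 0.992, 0.001, -0.001]
wrist_force: [0.3, 0.3, -3.0]
width: 18.4
finger_force: 60.0
```

move_arm([
  {"tx": 0.11,"ty": -0.15,"tz": 0,"rx": 0,"ry": 0,"rz": -0.09,"jaw": -1},
  {"tx": 0.21,"ty": -0.3,"tz": 0,"rx": 0,"ry": 0,"rz": -0.18,"jaw": -1},
  {"tx": 0.31,"ty": -0.45,"tz": 0,"rx": 0,"ry": 0,"rz": -0.27,"jaw": -1},
  {"tx": 0.42,"ty": -0.6,"tz": 0,"rx": 0,"ry": 0,"rz": -0.36,"jaw": -1},
  {"tx": 0.521,"ty": -0.718,"tz": 0.1,"rx": 0,"ry": 0,"rz": -0.445,"jaw": -1},
  {"tx": 0.521,"ty": -0.718,"tz": 0.25,"rx": 0,"ry": 0,"rz": -0.445,"jaw": -1},
  {"tx": 0.521,"ty": -0.718,"tz": 0.25,"rx": 0,"ry": 0,"rz": -0.445,"jaw": -1},
  {"tx": 0.521,"ty": -0.718,"tz": 0.25,"rx": 0,"ry": 0,"rz": -0.445,"jaw": -1},
])

```text
time_s: 25.3
position: [491.4, -379.2, 141.3]
orientation: [-0.458, 0.889, 0.0, 0.0]
wrist_force: [0.8, -0.3, -2.9]
width: 18.3
finger_force: 59.9
```

```bash
python3 onrail.py 68.1 r2; python3 plan.py '[[491.5,-380.3,120,234.5]]'
```

```text
[ 491.4 -379.2  141.3] -125.4 25.3 18.333336335165285
[ 0.75660234 -0.32671695 -2.85742305]
[490.9, -380.1, -125.0] -119.9 rail x,y 33.04976988361551 0.8501238968878315 z 73.20131405161268
now [ 491.8 -379.6  142. ] -125.4 t 25.4 w 18.4 j [-0.78  0.6  -0.2   0.77  0.   -1.73]
call tx 0.004 ty -0.001 tz 0.110 rz 0.001 rows>=0.9 -> [ 491.5 -380.3  120. ] -125.5
```

move_arm([
  {"tx": 0.003,"ty": 0,"tz": 0.05,"rx": 0,"ry": 0,"rz": 0,"jaw": -1},
  {"tx": 0.003,"ty": 0,"tz": 0.1,"rx": 0,"ry": 0,"rz": 0,"jaw": -1},
  {"tx": 0.003,"ty": 0,"tz": 0.118,"rx": 0,"ry": 0,"rz": 0,"jaw": -1},
  {"tx": 0.003,"ty": 0,"tz": 0.118,"rx": 0,"ry": 0,"rz": 0,"jaw": -1},
  {"tx": 0.003,"ty": 0,"tz": 0.118,"rx": 0,"ry": 0,"rz": 0,"jaw": -1},
  {"tx": 0.003,"ty": 0,"tz": 0.118,"rx": 0,"ry": 0,"rz": 0,"jaw": -1},
])

```text
time_s: 26.1
position: [490.3, -380.0, 118.1]
orientation: [-0.458, 0.889, 0.0, -0.0]
wrist_force: [-3.6, 3.5, 5.0]
width: 18.4
finger_force: 61.1
```

move_arm([
  {"tx": 0,"ty": 0,"tz": 0,"rx": 0,"ry": 0,"rz": 0,"jaw": -0.3},
  {"tx": 0,"ty": 0,"tz": 0,"rx": 0,"ry": 0,"rz": 0,"jaw": 0},
  {"tx": 0,"ty": 0,"tz": 0,"rx": 0,"ry": 0,"rz": 0,"jaw": 0},
  {"tx": 0,"ty": 0,"tz": -0.15,"rx": 0,"ry": 0,"rz": 0,"jaw": 0},
  {"tx": 0,"ty": 0,"tz": -0.4,"rx": 0,"ry": 0,"rz": 0,"jaw": 0.2},
  {"tx": 0,"ty": 0,"tz": -0.6,"rx": 0,"ry": 0,"rz": 0,"jaw": 0.2},
  {"tx": 0,"ty": 0,"tz": -0.6,"rx": 0,"ry": 0,"rz": 0,"jaw": 0.2},
])

```text
time_s: 26.98
position: [492.3, -382.1, 241.7]
orientation: [-0.458, 0.889, -0.004, 0.001]
wrist_force: [0.6, -0.2, -0.9]
width: 51.2
finger_force: 0.0
```

Run:
```python
from look import *
look("l3",{"bar0":(377,-300,54.8,120,20,60,40.),"C":(433,-340,54.8,120,20,60,40.),"B":(491,-380,54.8,120,20,60,40.),"A":(646,103,-8.5,120,20,20,0.),"ref":(481,42,27,100,44,24,0.)})
plan([[645.6,103.2,200,171.5]])
```

```text
[ 492.3 -382.1  241.7] -125.5 26.98 51.21003787045664
bar0 scene ([376.8, -300.2, 54.6], -110.1) top ([372.3, -290.1, 58.5], -90.5)
C scene ([432.8, -339.3, 54.8], -123.6) top ([422.2, -333.5, 61.7], -82.9)
B scene ([491.3, -381.4, 54.5], -112.9) top ([493.0, -377.7, 49.2], -97.3)
A scene ([647.5, 102.9, -8.3], -147.0) top ([642.1, 103.4, -8.6], -109.2)
ref scene ([482.7, 39.6, 27.1], -122.8) top ([479.2, 45.7, 26.6], -65.1)
call tx -0.806 ty 0.258 tz 0.063 rz 0.233 rows>=3.2 -> [ 542.3 -219.3  225.2] -146.5
call tx -0.660 ty 0.530 tz 0.063 rz 0.233 rows>=3.2 -> [594.  -58.1 212.6] -167.5
call tx -0.427 ty 0.731 tz 0.063 rz 0.233 rows>=3.2 -> [645.6 103.2 200. ] -188.5
```

move_arm([
  {"tx": -0.2,"ty": 0.06,"tz": 0,"rx": 0,"ry": 0,"rz": 0.06,"jaw": 0.2},
  {"tx": -0.5,"ty": 0.16,"tz": 0,"rx": 0,"ry": 0,"rz": 0.15,"jaw": 0.2},
  {"tx": -0.806,"ty": 0.258,"tz": 0.063,"rx": 0,"ry": 0,"rz": 0.233,"jaw": 0.2},
  {"tx": -0.806,"ty": 0.258,"tz": 0.063,"rx": 0,"ry": 0,"rz": 0.233,"jaw": 0.2},
])

```text
time_s: 27.58
position: [541.5, -214.8, 222.4]
orientation: [-0.291, 0.957, 0.002, -0.002]
wrist_force: [-0.9, -0.5, -0.6]
width: 51.4
finger_force: 0.0
```

move_arm([
  {"tx": -0.2,"ty": 0.16,"tz": 0,"rx": 0,"ry": 0,"rz": 0.08,"jaw": 0.2},
  {"tx": -0.43,"ty": 0.35,"tz": 0,"rx": 0,"ry": 0,"rz": 0.16,"jaw": 0.2},
  {"tx": -0.66,"ty": 0.53,"tz": 0.063,"rx": 0,"ry": 0,"rz": 0.233,"jaw": 0.2},
  {"tx": -0.66,"ty": 0.53,"tz": 0.063,"rx": 0,"ry": 0,"rz": 0.233,"jaw": 0.2},
])

```text
time_s: 28.08
position: [593.2, -55.1, 210.2]
orientation: [-0.112, 0.994, 0.001, -0.002]
wrist_force: [-1.4, -0.0, 0.0]
width: 50.9
finger_force: 0.0
```

move_arm([
  {"tx": -0.14,"ty": 0.24,"tz": 0,"rx": 0,"ry": 0,"rz": 0.08,"jaw": 0.2},
  {"tx": -0.28,"ty": 0.48,"tz": 0,"rx": 0,"ry": 0,"rz": 0.16,"jaw": 0.2},
  {"tx": -0.427,"ty": 0.731,"tz": 0.063,"rx": 0,"ry": 0,"rz": 0.233,"jaw": 0.2},
  {"tx": -0.427,"ty": 0.731,"tz": 0.063,"rx": 0,"ry": 0,"rz": 0.233,"jaw": 0.2},
  {"tx": -0.427,"ty": 0.731,"tz": 0.063,"rx": 0,"ry": 0,"rz": 0.233,"jaw": 0.2},
  {"tx": -0.427,"ty": 0.731,"tz": 0.063,"rx": 0,"ry": 0,"rz": 0.233,"jaw": 0.2},
  {"tx": -0.427,"ty": 0.731,"tz": 0.063,"rx": 0,"ry": 0,"rz": 0.233,"jaw": 0.2},
])

```text
time_s: 28.95
position: [645.2, 101.7, 200.2]
orientation: [0.074, 0.997, -0.0, 0.0]
wrist_force: [-0.4, -0.5, -0.4]
width: 51.1
finger_force: 0.0
```

```bash
python3 plan.py '[[645.6,103.2,76.5,171.5]]'
```

```text
now [645.2 101.7 200.2] 171.5 t 28.9 w 51.1 j [ 0.04  0.59 -0.04  0.94 -0.    0.19]
call tx -0.001 ty 0.008 tz 0.619 rz -0.000 rows>=2.5 -> [645.6 103.2  76.5] 171.5
```

move_arm([
  {"tx": 0,"ty": 0.005,"tz": 0.2,"rx": 0,"ry": 0,"rz": 0,"jaw": 0.2},
  {"tx": 0,"ty": 0.005,"tz": 0.4,"rx": 0,"ry": 0,"rz": 0,"jaw": 0.2},
  {"tx": 0,"ty": 0.005,"tz": 0.55,"rx": 0,"ry": 0,"rz": 0,"jaw": 0.2},
  {"tx": 0,"ty": 0.005,"tz": 0.55,"rx": 0,"ry": 0,"rz": 0,"jaw": 0.2},
  {"tx": 0,"ty": 0.005,"tz": 0.6,"rx": 0,"ry": 0,"rz": 0,"jaw": 0.2},
  {"tx": 0,"ty": 0.005,"tz": 0.615,"rx": 0,"ry": 0,"rz": 0,"jaw": 0.2},
  {"tx": 0,"ty": 0.005,"tz": 0.615,"rx": 0,"ry": 0,"rz": 0,"jaw": 0.2},
])

```text
time_s: 29.82
position: [645.7, 104.3, 77.6]
orientation: [0.073, 0.997, 0.0, 0.001]
wrist_force: [1.6, 0.0, -0.1]
width: 51.2
finger_force: 0.0
```

move_arm([
  {"tx": 0,"ty": 0,"tz": 0,"rx": 0,"ry": 0,"rz": 0,"jaw": -1},
  {"tx": 0,"ty": 0,"tz": 0,"rx": 0,"ry": 0,"rz": 0,"jaw": -1},
  {"tx": 0,"ty": 0,"tz": 0,"rx": 0,"ry": 0,"rz": 0,"jaw": -1},
  {"tx": 0,"ty": 0,"tz": 0,"rx": 0,"ry": 0,"rz": 0,"jaw": -1},
  {"tx": 0,"ty": 0,"tz": 0,"rx": 0,"ry": 0,"rz": 0,"jaw": -1},
], squeeze=60)

```text
time_s: 30.45
position: [645.8, 104.6, 77.8]
orientation: [0.073, 0.997, 0.0, 0.001]
wrist_force: [-0.8, 1.7, 5.8]
width: 18.5
finger_force: 61.1
```

```bash
python3 plan.py '[[645,103,190,171.5],[549,-420.5,190,234.5]]'
```

```text
now [645.8 104.6  77.8] 171.6 t 30.4 w 18.5 j [ 0.05  0.72 -0.15  0.69  0.    0.19]
call tx 0.003 ty -0.008 tz -0.561 rz 0.001 rows>=2.3 -> [645. 103. 190.] 171.5
call tx 0.029 ty -0.887 tz -0.000 rz -0.233 rows>=3.3 -> [613.  -71.5 190. ] 192.5
call tx 0.345 ty -0.817 tz -0.000 rz -0.233 rows>=3.3 -> [ 581. -246.  190.] 213.5
call tx 0.615 ty -0.639 tz -0.000 rz -0.233 rows>=3.3 -> [ 549.  -420.5  190. ] 234.5
```

move_arm([
  {"tx": 0,"ty": 0,"tz": -0.1,"rx": 0,"ry": 0,"rz": 0,"jaw": -1},
  {"tx": 0,"ty": 0,"tz": -0.3,"rx": 0,"ry": 0,"rz": 0,"jaw": -1},
  {"tx": 0,"ty": 0,"tz": -0.57,"rx": 0,"ry": 0,"rz": 0,"jaw": -1},
  {"tx": 0,"ty": 0,"tz": -0.57,"rx": 0,"ry": 0,"rz": 0,"jaw": -1},
])

```text
time_s: 30.95
position: [648.3, 104.3, 196.8]
orientation: [0.073, 0.997, 0.0, 0.005]
wrist_force: [1.0, -0.4, -3.2]
width: 18.4
finger_force: 60.2
```

move_arm([
  {"tx": 0.01,"ty": -0.22,"tz": 0,"rx": 0,"ry": 0,"rz": -0.06,"jaw": -1},
  {"tx": 0.015,"ty": -0.44,"tz": 0,"rx": 0,"ry": 0,"rz": -0.12,"jaw": -1},
  {"tx": 0.02,"ty": -0.66,"tz": 0,"rx": 0,"ry": 0,"rz": -0.18,"jaw": -1},
  {"tx": 0.029,"ty": -0.887,"tz": 0,"rx": 0,"ry": 0,"rz": -0.233,"jaw": -1},
  {"tx": 0.029,"ty": -0.887,"tz": 0,"rx": 0,"ry": 0,"rz": -0.233,"jaw": -1},
])

```text
time_s: 31.58
position: [612.3, -73.5, 189.9]
orientation: [-0.107, 0.994, -0.0, -0.001]
wrist_force: [0.3, 0.3, -2.8]
width: 18.5
finger_force: 60.2
```

move_arm([
  {"tx": 0.08,"ty": -0.2,"tz": 0,"rx": 0,"ry": 0,"rz": -0.06,"jaw": -1},
  {"tx": 0.17,"ty": -0.4,"tz": 0,"rx": 0,"ry": 0,"rz": -0.12,"jaw": -1},
  {"tx": 0.26,"ty": -0.61,"tz": 0,"rx": 0,"ry": 0,"rz": -0.18,"jaw": -1},
  {"tx": 0.345,"ty": -0.817,"tz": 0,"rx": 0,"ry": 0,"rz": -0.233,"jaw": -1},
  {"tx": 0.345,"ty": -0.817,"tz": 0,"rx": 0,"ry": 0,"rz": -0.233,"jaw": -1},
])

```text
time_s: 32.2
position: [581.1, -247.2, 190.1]
orientation: [-0.287, 0.958, 0.0, -0.0]
wrist_force: [-0.1, 0.5, -3.3]
width: 18.6
finger_force: 60.2
```

move_arm([
  {"tx": 0.15,"ty": -0.16,"tz": 0,"rx": 0,"ry": 0,"rz": -0.06,"jaw": -1},
  {"tx": 0.3,"ty": -0.32,"tz": 0,"rx": 0,"ry": 0,"rz": -0.12,"jaw": -1},
  {"tx": 0.46,"ty": -0.48,"tz": 0,"rx": 0,"ry": 0,"rz": -0.18,"jaw": -1},
  {"tx": 0.615,"ty": -0.639,"tz": 0,"rx": 0,"ry": 0,"rz": -0.233,"jaw": -1},
  {"tx": 0.615,"ty": -0.639,"tz": 0.2,"rx": 0,"ry": 0,"rz": -0.233,"jaw": -1},
  {"tx": 0.615,"ty": -0.639,"tz": 0.25,"rx": 0,"ry": 0,"rz": -0.233,"jaw": -1},
  {"tx": 0.615,"ty": -0.639,"tz": 0.25,"rx": 0,"ry": 0,"rz": -0.233,"jaw": -1},
  {"tx": 0.615,"ty": -0.639,"tz": 0.25,"rx": 0,"ry": 0,"rz": -0.233,"jaw": -1},
])

```text
time_s: 33.2
position: [551.1, -418.8, 142.2]
orientation: [-0.459, 0.889, -0.001, 0.0]
wrist_force: [-0.2, 0.0, -2.2]
width: 18.3
finger_force: 60.2
```

```bash
python3 onrail.py 67.8 r3; python3 plan.py '[[548,-420.5,120,234.5]]'
```

```text
[ 551.1 -418.8  142.2] -125.4 33.2 18.326563564271687
[-0.15777771  0.01284547 -2.16592759]
[552.1, -420.3, -125.6] -115.3 rail x,y 106.21789842660206 3.6617009484733463 z 74.38532024008667
now [ 551.1 -419.1  142.5] -125.4 t 33.2 w 18.6 j [-0.76  0.71  0.02  0.88  0.   -1.71]
call tx 0.015 ty 0.009 tz 0.113 rz 0.001 rows>=0.9 -> [ 548.  -420.5  120. ] -125.5
```

move_arm([
  {"tx": 0.017,"ty": 0,"tz": 0.05,"rx": 0,"ry": 0,"rz": 0,"jaw": -1},
  {"tx": 0.017,"ty": 0,"tz": 0.1,"rx": 0,"ry": 0,"rz": 0,"jaw": -1},
  {"tx": 0.017,"ty": 0,"tz": 0.123,"rx": 0,"ry": 0,"rz": 0,"jaw": -1},
  {"tx": 0.017,"ty": 0,"tz": 0.123,"rx": 0,"ry": 0,"rz": 0,"jaw": -1},
  {"tx": 0.017,"ty": 0,"tz": 0.123,"rx": 0,"ry": 0,"rz": 0,"jaw": -1},
  {"tx": 0.017,"ty": 0,"tz": 0.123,"rx": 0,"ry": 0,"rz": 0,"jaw": -1},
])

```text
time_s: 34.0
position: [547.6, -421.9, 117.7]
orientation: [-0.458, 0.889, 0.0, -0.0]
wrist_force: [-4.8, 3.7, 9.4]
width: 18.4
finger_force: 61.7
```

move_arm([
  {"tx": 0,"ty": 0,"tz": 0,"rx": 0,"ry": 0,"rz": 0,"jaw": -0.3},
  {"tx": 0,"ty": 0,"tz": 0,"rx": 0,"ry": 0,"rz": 0,"jaw": 0},
  {"tx": 0,"ty": 0,"tz": 0,"rx": 0,"ry": 0,"rz": 0,"jaw": 0},
  {"tx": 0,"ty": 0,"tz": -0.15,"rx": 0,"ry": 0,"rz": 0,"jaw": 0},
  {"tx": 0,"ty": 0,"tz": -0.4,"rx": 0,"ry": 0,"rz": 0,"jaw": 0.2},
  {"tx": 0,"ty": 0,"tz": -0.6,"rx": 0,"ry": 0,"rz": 0,"jaw": 0.2},
  {"tx": 0,"ty": 0,"tz": -0.6,"rx": 0,"ry": 0,"rz": 0,"jaw": 0.2},
])

```text
time_s: 34.88
position: [549.6, -423.7, 240.7]
orientation: [-0.458, 0.889, -0.004, 0.001]
wrist_force: [0.7, -0.5, -0.4]
width: 51.4
finger_force: 0.0
```

Run:
```python
from look import *
look("l4",{"bar0":(377,-300,54.8,120,20,60,40.),"C":(433,-340,54.8,120,20,60,40.),"B":(491,-380,54.8,120,20,60,40.),"A":(548,-422,54.5,120,20,60,40.),"ref":(481,42,27,100,44,24,0.)})
plan([[481.3,42,220,207]])
```

```text
[ 549.6 -423.7  240.7] -125.5 34.88 51.35669017588715
bar0 scene ([379.3, -303.0, 60.0], -103.2) top ([372.4, -290.2, 58.4], -93.4)
C scene ([433.4, -340.2, 56.6], -103.2) top ([433.2, -337.9, 53.8], -89.5)
B scene ([490.8, -380.9, 53.6], -115.2) top ([492.4, -377.5, 55.5], -91.3)
A scene ([548.6, -422.7, 54.8], -113.9) top ([549.8, -417.7, 53.8], -107.0)
ref scene ([482.7, 39.7, 27.1], -122.2) top ([479.3, 45.7, 26.5], -68.1)
call tx -0.565 ty 0.540 tz 0.027 rz 0.102 rows>=3.0 -> [ 525.8 -267.4  230.8] -134.7
call tx -0.472 ty 0.623 tz 0.027 rz 0.102 rows>=3.0 -> [ 503.5 -112.7  225.4] -143.8
call tx -0.367 ty 0.690 tz 0.027 rz 0.102 rows>=3.0 -> [481.3  42.  220. ] -153.0
```

View pics/l4_s.png

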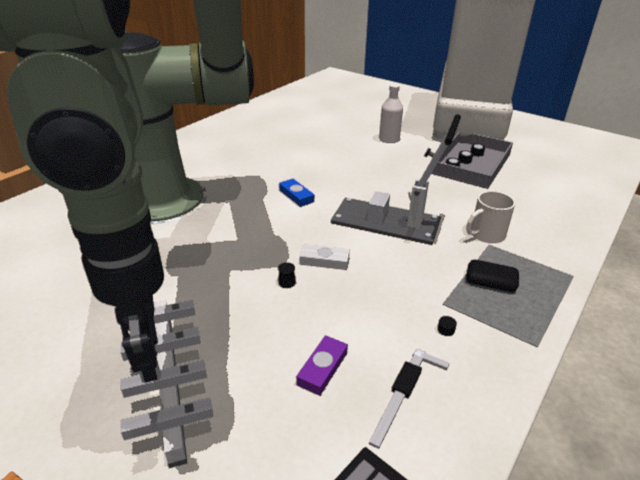

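The picture shows all four bars across the rail (around (130–210, 310–420)), the clamp open at (440,150), the bright ref at (325,257), and the anvil free. On to the ref.

move_arm([
  {"tx": -0.2,"ty": 0.18,"tz": 0,"rx": 0,"ry": 0,"rz": 0.03,"jaw": 0.7},
  {"tx": -0.4,"ty": 0.36,"tz": 0,"rx": 0,"ry": 0,"rz": 0.07,"jaw": 0.7},
  {"tx": -0.565,"ty": 0.54,"tz": 0.027,"rx": 0,"ry": 0,"rz": 0.102,"jaw": 0.7},
  {"tx": -0.565,"ty": 0.54,"tz": 0.027,"rx": 0,"ry": 0,"rz": 0.102,"jaw": 0.7},
])

```text
time_s: 35.48
position: [523.5, -263.2, 228.5]
orientation: [-0.387, 0.922, 0.003, -0.002]
wrist_force: [0.1, -1.2, -0.1]
width: 72.5
finger_force: 0.0
```

move_arm([
  {"tx": -0.16,"ty": 0.2,"tz": 0,"rx": 0,"ry": 0,"rz": 0.03,"jaw": 0.7},
  {"tx": -0.32,"ty": 0.41,"tz": 0,"rx": 0,"ry": 0,"rz": 0.07,"jaw": 0.7},
  {"tx": -0.472,"ty": 0.623,"tz": 0.027,"rx": 0,"ry": 0,"rz": 0.102,"jaw": 0.7},
  {"tx": -0.472,"ty": 0.623,"tz": 0.027,"rx": 0,"ry": 0,"rz": 0.102,"jaw": 0.7},
])

```text
time_s: 35.98
position: [502.0, -110.2, 224.1]
orientation: [-0.312, 0.95, 0.001, -0.001]
wrist_force: [0.2, -0.6, 0.2]
width: 72.3
finger_force: 0.0
```

move_arm([
  {"tx": -0.12,"ty": 0.23,"tz": 0,"rx": 0,"ry": 0,"rz": 0.03,"jaw": 0.7},
  {"tx": -0.24,"ty": 0.46,"tz": 0,"rx": 0,"ry": 0,"rz": 0.07,"jaw": 0.7},
  {"tx": -0.367,"ty": 0.69,"tz": 0.1,"rx": 0,"ry": 0,"rz": 0.102,"jaw": 0.7},
  {"tx": -0.367,"ty": 0.69,"tz": 0.3,"rx": 0,"ry": 0,"rz": 0.102,"jaw": 0.7},
  {"tx": -0.367,"ty": 0.69,"tz": 0.4,"rx": 0,"ry": 0,"rz": 0.102,"jaw": 0.7},
  {"tx": -0.367,"ty": 0.69,"tz": 0.4,"rx": 0,"ry": 0,"rz": 0.102,"jaw": 0.7},
  {"tx": -0.367,"ty": 0.69,"tz": 0.4,"rx": 0,"ry": 0,"rz": 0.102,"jaw": 0.7},
  {"tx": -0.367,"ty": 0.69,"tz": 0.4,"rx": 0,"ry": 0,"rz": 0.102,"jaw": 0.7},
])

```text
time_s: 36.98
position: [482.3, 41.4, 146.4]
orientation: [-0.233, 0.973, -0.0, 0.001]
wrist_force: [0.6, -0.1, 0.0]
width: 72.6
finger_force: 0.0
```

```bash
python3 plan.py '[[481.3,42,77,207]]'
```

```text
now [482.3  41.4 146.4] -153.1 t 37.0 w 72.6 j [-0.07  0.38 -0.57  0.61 -0.   -0.54]
call tx 0.003 ty 0.005 tz 0.347 rz -0.001 rows>=1.6 -> [481.3  42.   77. ] -153.0
```

move_arm([
  {"tx": 0.003,"ty": 0.003,"tz": 0.15,"rx": 0,"ry": 0,"rz": 0,"jaw": 0.7},
  {"tx": 0.003,"ty": 0.003,"tz": 0.28,"rx": 0,"ry": 0,"rz": 0,"jaw": 0.7},
  {"tx": 0.003,"ty": 0.003,"tz": 0.345,"rx": 0,"ry": 0,"rz": 0,"jaw": 0.7},
  {"tx": 0.003,"ty": 0.003,"tz": 0.345,"rx": 0,"ry": 0,"rz": 0,"jaw": 0.7},
  {"tx": 0.003,"ty": 0.003,"tz": 0.345,"rx": 0,"ry": 0,"rz": 0,"jaw": 0.7},
])

```text
time_s: 37.6
position: [481.2, 42.2, 77.3]
orientation: [-0.233, 0.972, -0.0, 0.001]
wrist_force: [0.3, -0.4, 0.2]
width: 72.6
finger_force: 0.0
```

move_arm([
  {"tx": 0,"ty": 0,"tz": 0,"rx": 0,"ry": 0,"rz": 0,"jaw": -1},
  {"tx": 0,"ty": 0,"tz": 0,"rx": 0,"ry": 0,"rz": 0,"jaw": -1},
  {"tx": 0,"ty": 0,"tz": 0,"rx": 0,"ry": 0,"rz": 0,"jaw": -1},
  {"tx": 0,"ty": 0,"tz": 0,"rx": 0,"ry": 0,"rz": 0,"jaw": -1},
], squeeze=60)

```text
time_s: 38.1
position: [481.0, 42.5, 77.5]
orientation: [-0.233, 0.972, 0.0, 0.001]
wrist_force: [-1.2, 1.5, 6.6]
width: 42.7
finger_force: 61.5
```

```bash
python3 plan.py '[[482,42,225,207],[487.4,246,225,285.8]]'
```

```text
now [481.   42.5  77.5] -153.0 t 38.1 w 42.7 j [-0.07  0.49 -0.63  0.44  0.   -0.54]
call tx -0.003 ty -0.005 tz -0.738 rz -0.000 rows>=2.9 -> [482.  42. 225.] -153.0
call tx -0.244 ty 0.448 tz -0.000 rz -0.438 rows>=4.2 -> [484.7 144.  225. ] -113.6
call tx -0.473 ty 0.192 tz -0.000 rz -0.438 rows>=4.2 -> [487.4 246.  225. ] -74.2
```

move_arm([
  {"tx": 0,"ty": 0,"tz": -0.1,"rx": 0,"ry": 0,"rz": 0,"jaw": -1},
  {"tx": 0,"ty": 0,"tz": -0.3,"rx": 0,"ry": 0,"rz": 0,"jaw": -1},
  {"tx": 0,"ty": 0,"tz": -0.55,"rx": 0,"ry": 0,"rz": 0,"jaw": -1},
  {"tx": 0,"ty": 0,"tz": -0.74,"rx": 0,"ry": 0,"rz": 0,"jaw": -1},
  {"tx": 0,"ty": 0,"tz": -0.74,"rx": 0,"ry": 0,"rz": 0,"jaw": -1},
  {"tx": 0,"ty": 0,"tz": -0.74,"rx": 0,"ry": 0,"rz": 0,"jaw": -1},
])

```text
time_s: 38.85
position: [479.5, 42.3, 223.4]
orientation: [-0.233, 0.972, 0.0, -0.001]
wrist_force: [0.3, 0.1, -3.3]
width: 42.7
finger_force: 62.7
```

move_arm([
  {"tx": -0.05,"ty": 0.09,"tz": 0,"rx": 0,"ry": 0,"rz": -0.09,"jaw": -1},
  {"tx": -0.1,"ty": 0.18,"tz": 0,"rx": 0,"ry": 0,"rz": -0.18,"jaw": -1},
  {"tx": -0.15,"ty": 0.27,"tz": 0,"rx": 0,"ry": 0,"rz": -0.27,"jaw": -1},
  {"tx": -0.2,"ty": 0.36,"tz": 0,"rx": 0,"ry": 0,"rz": -0.36,"jaw": -1},
  {"tx": -0.244,"ty": 0.448,"tz": 0,"rx": 0,"ry": 0,"rz": -0.438,"jaw": -1},
  {"tx": -0.244,"ty": 0.448,"tz": 0,"rx": 0,"ry": 0,"rz": -0.438,"jaw": -1},
])

```text
time_s: 39.6
position: [481.9, 145.0, 222.3]
orientation: [-0.548, 0.836, 0.001, -0.002]
wrist_force: [-0.0, -0.3, -2.7]
width: 42.6
finger_force: 62.6
```

move_arm([
  {"tx": -0.09,"ty": 0.04,"tz": 0,"rx": 0,"ry": 0,"rz": -0.09,"jaw": -1},
  {"tx": -0.18,"ty": 0.08,"tz": 0,"rx": 0,"ry": 0,"rz": -0.18,"jaw": -1},
  {"tx": -0.28,"ty": 0.12,"tz": 0,"rx": 0,"ry": 0,"rz": -0.27,"jaw": -1},
  {"tx": -0.38,"ty": 0.16,"tz": 0,"rx": 0,"ry": 0,"rz": -0.36,"jaw": -1},
  {"tx": -0.473,"ty": 0.192,"tz": 0,"rx": 0,"ry": 0,"rz": -0.438,"jaw": -1},
  {"tx": -0.473,"ty": 0.192,"tz": 0.2,"rx": 0,"ry": 0,"rz": -0.438,"jaw": -1},
  {"tx": -0.473,"ty": 0.192,"tz": 0.25,"rx": 0,"ry": 0,"rz": -0.438,"jaw": -1},
  {"tx": -0.473,"ty": 0.192,"tz": 0.25,"rx": 0,"ry": 0,"rz": -0.438,"jaw": -1},
])

```text
time_s: 40.6
position: [485.1, 245.4, 173.3]
orientation: [0.797, -0.604, -0.001, 0.002]
wrist_force: [0.6, 0.7, -3.2]
width: 42.8
finger_force: 62.5
```

Run:
```python
from look import *
q=R.from_quat(s["orientation"]).as_matrix(); print(q[:,2], s["wrist_force"])
zc=p[2]-65.5
look("l5",{"ref":(p[0],p[1],a,100,44,zc+12,zc-12),"anvil":(487.4,246,15.8,36,60,60,12.),"plate":(507,250.5,15.8,240,110,12,0.)})
plan([[487.4,246,140,285.8]])
```

```text
[485.1 245.4 173.3] -74.3 40.6 42.78399412709571
[-0.00337664 -0.00139618 -0.99999332] [ 0.57877584  0.67907115 -3.24111061]
ref scene ([488.2, 244.4, -74.5], -132.8) top ([482.9, 244.5, -65.4], -101.7)
anvil scene ([487.1, 246.8, 15.3], -102.0) top ([492.8, 223.1, 12.6], -125.1)
plate scene ([509.7, 249.8, 15.9], -137.3) top ([506.0, 252.8, 15.9], -133.2)
call tx 0.001 ty -0.004 tz 0.175 rz -0.001 rows>=1.1 -> [487.4 246.  140. ] -74.2
```

move_arm([
  {"tx": 0,"ty": -0.003,"tz": 0.08,"rx": 0,"ry": 0,"rz": 0,"jaw": -1},
  {"tx": 0,"ty": -0.003,"tz": 0.15,"rx": 0,"ry": 0,"rz": 0,"jaw": -1},
  {"tx": 0,"ty": -0.003,"tz": 0.15,"rx": 0,"ry": 0,"rz": 0,"jaw": -1},
  {"tx": 0,"ty": -0.003,"tz": 0.15,"rx": 0,"ry": 0,"rz": 0,"jaw": -1},
  {"tx": 0,"ty": -0.003,"tz": 0.15,"rx": 0,"ry": 0,"rz": 0,"jaw": -1},
])

```text
time_s: 41.32
position: [486.9, 246.7, 144.9]
orientation: [0.798, -0.603, 0.0, -0.0]
wrist_force: [0.3, -0.2, -3.0]
width: 42.6
finger_force: 62.5
```

```bash
python3 plan.py '[[487.4,246,137,285.8]]'; python3 -c "
from h import *; print(r.get_state()['wrist_force'])"
```

```text
now [486.9 246.7 144.9] -74.2 t 41.3 w 42.6 j [ 0.33  0.48 -0.41  0.68  0.   -1.51]
call tx 0.004 ty -0.002 tz 0.039 rz 0.000 rows>=0.6 -> [487.4 246.  137. ] -74.2
[ 0.34451069 -0.23024579 -2.99341482]
```

move_arm([
  {"tx": 0.002,"ty": -0.002,"tz": 0.025,"rx": 0,"ry": 0,"rz": 0,"jaw": -1},
  {"tx": 0.002,"ty": -0.002,"tz": 0.034,"rx": 0,"ry": 0,"rz": 0,"jaw": -1},
  {"tx": 0.002,"ty": -0.002,"tz": 0.04,"rx": 0,"ry": 0,"rz": 0,"jaw": -1},
  {"tx": 0.002,"ty": -0.002,"tz": 0.04,"rx": 0,"ry": 0,"rz": 0,"jaw": -1},
  {"tx": 0.002,"ty": -0.002,"tz": 0.04,"rx": 0,"ry": 0,"rz": 0,"jaw": -1},
])

```text
time_s: 41.95
position: [487.0, 246.2, 137.5]
orientation: [0.798, -0.603, 0.0, -0.0]
wrist_force: [-2.4, -1.3, 6.1]
width: 43.0
finger_force: 63.9
```

move_arm([
  {"tx": 0,"ty": 0,"tz": 0,"rx": 0,"ry": 0,"rz": 0,"jaw": 0.2},
  {"tx": 0,"ty": 0,"tz": 0,"rx": 0,"ry": 0,"rz": 0,"jaw": 0.5},
  {"tx": 0,"ty": 0,"tz": 0,"rx": 0,"ry": 0,"rz": 0,"jaw": 0.5},
  {"tx": 0,"ty": 0,"tz": -0.1,"rx": 0,"ry": 0,"rz": 0,"jaw": 0.5},
  {"tx": 0,"ty": 0,"tz": -0.35,"rx": 0,"ry": 0,"rz": 0,"jaw": 0.5},
  {"tx": 0,"ty": 0,"tz": -0.65,"rx": 0,"ry": 0,"rz": 0,"jaw": 0.5},
  {"tx": 0,"ty": 0,"tz": -0.98,"rx": 0,"ry": 0,"rz": 0,"jaw": 0.5},
  {"tx": 0,"ty": 0,"tz": -0.98,"rx": 0,"ry": 0,"rz": 0,"jaw": 0.5},
])

```text
time_s: 42.95
position: [489.3, 247.1, 337.8]
orientation: [0.798, -0.603, 0.003, -0.004]
wrist_force: [0.4, 0.5, -0.3]
width: 64.4
finger_force: 0.0
```

Run:
```python
from look import *
print(r.get_state()["time_s"])
F=np.array([487.4,246,0]);c,sn=np.cos(np.radians(15.8)),np.sin(np.radians(15.8)); X=np.array([c,sn,0]);Y=np.array([-sn,c,0])
h=lambda t,z=105: F+X*(85-155*np.cos(t))+[0,0,z+155*np.sin(t)]
pts=[h(t)+k*Y for t in(1.9,) for k in(-65,0,65)]
mark("h6",pts,{"top":(120,150,130,170),"scene":(340,70,130,170)})
look("l6",{"ref":(487,246,-74.2,100,44,84,60.)})
print(F+X*(85-155*np.cos(1.9))-38*Y, F+X*(85-155*np.cos(1.9))+38*Y)
```

```text
[489.3 247.1 337.8] -74.2 42.95 64.4170439285036
42.95
ref scene ([489.6, 244.2, -76.0], -125.8) top ([487.6, 248.2, -75.9], -146.4)
[627.75180978 246.22346853   0.        ] [607.05851101 319.35203604   0.        ]
```

View pics/h6.png

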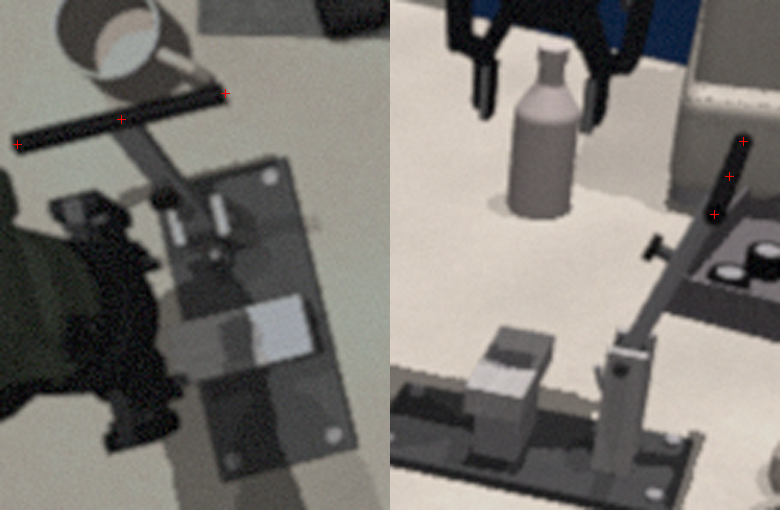

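Run:
```python
from plan import *
plan([[627.8,246.2,365,285.8],[627.8,246.2,307,285.8]])
for t in (1.7,1.5,1.3,1.1,.9,.7,.5,.3,.2,.1,.05): print(t,"ty %.3f tz %.3f"%(-(-155*np.cos(t)+155*np.cos(1.9))/200,-155*(np.sin(t)-np.sin(1.9))/200))
```

```text
call tx 0.192 ty -0.681 tz -0.171 rz 0.000 rows>=2.8 -> [627.8 246.2 365. ] -74.2
call tx 0.000 ty -0.000 tz 0.290 rz -0.000 rows>=1.4 -> [627.8 246.2 307. ] -74.2
1.7 ty 0.151 tz -0.035
1.5 ty 0.305 tz -0.040
1.3 ty 0.458 tz -0.013
1.1 ty 0.602 tz 0.043
0.9 ty 0.732 tz 0.126
0.7 ty 0.843 tz 0.234
0.5 ty 0.931 tz 0.362
0.3 ty 0.991 tz 0.504
0.2 ty 1.010 tz 0.579
0.1 ty 1.022 tz 0.656
0.05 ty 1.025 tz 0.695
```

move_arm([
  {"tx": 0,"ty": 0,"tz": -0.17,"rx": 0,"ry": 0,"rz": 0,"jaw": 0.2},
  {"tx": 0.07,"ty": -0.25,"tz": -0.17,"rx": 0,"ry": 0,"rz": 0,"jaw": 0.2},
  {"tx": 0.13,"ty": -0.5,"tz": -0.17,"rx": 0,"ry": 0,"rz": 0,"jaw": 0.2},
  {"tx": 0.192,"ty": -0.681,"tz": -0.17,"rx": 0,"ry": 0,"rz": 0,"jaw": 0.2},
  {"tx": 0.192,"ty": -0.681,"tz": -0.17,"rx": 0,"ry": 0,"rz": 0,"jaw": 0.2},
  {"tx": 0.192,"ty": -0.681,"tz": -0.17,"rx": 0,"ry": 0,"rz": 0,"jaw": 0.2},
  {"tx": 0.192,"ty": -0.681,"tz": -0.17,"rx": 0,"ry": 0,"rz": 0,"jaw": 0.2},
])

```text
time_s: 44.02
position: [627.4, 246.6, 366.3]
orientation: [0.798, -0.603, -0.0, 0.0]
wrist_force: [-0.8, 1.1, -0.0]
width: 51.1
finger_force: 0.0
```

```bash
python3 plan.py '[[627.8,246.2,307,285.8]]'
```

```text
now [627.4 246.6 366.3] -74.2 t 44.0 w 51.1 j [ 0.27  0.55  0.31  1.33  0.   -1.58]
call tx 0.002 ty -0.001 tz 0.296 rz 0.001 rows>=1.4 -> [627.8 246.2 307. ] -74.2
```

move_arm([
  {"tx": 0,"ty": 0,"tz": 0.15,"rx": 0,"ry": 0,"rz": 0,"jaw": 0.2},
  {"tx": 0,"ty": 0,"tz": 0.295,"rx": 0,"ry": 0,"rz": 0,"jaw": 0.2},
  {"tx": 0,"ty": 0,"tz": 0.295,"rx": 0,"ry": 0,"rz": 0,"jaw": 0.2},
  {"tx": 0,"ty": 0,"tz": 0.295,"rx": 0,"ry": 0,"rz": 0,"jaw": -1},
  {"tx": 0,"ty": 0,"tz": 0.295,"rx": 0,"ry": 0,"rz": 0,"jaw": -1},
  {"tx": 0,"ty": 0,"tz": 0.295,"rx": 0,"ry": 0,"rz": 0,"jaw": -1},
  {"tx": 0,"ty": 0,"tz": 0.295,"rx": 0,"ry": 0,"rz": 0,"jaw": -1},
], squeeze=30)

```text
time_s: 44.9
position: [627.5, 246.2, 309.5]
orientation: [0.798, -0.603, -0.0, 0.0]
wrist_force: [-5.3, -0.8, 6.2]
width: 12.6
finger_force: 29.7
```

move_arm([
  {"tx": 0,"ty": 0.151,"tz": -0.035,"rx": 0,"ry": 0,"rz": 0,"jaw": -1},
  {"tx": 0,"ty": 0.305,"tz": -0.04,"rx": 0,"ry": 0,"rz": 0,"jaw": -1},
  {"tx": 0,"ty": 0.458,"tz": -0.013,"rx": 0,"ry": 0,"rz": 0,"jaw": -1},
  {"tx": 0,"ty": 0.602,"tz": 0.043,"rx": 0,"ry": 0,"rz": 0,"jaw": -1},
  {"tx": 0,"ty": 0.732,"tz": 0.126,"rx": 0,"ry": 0,"rz": 0,"jaw": -1},
  {"tx": 0,"ty": 0.843,"tz": 0.234,"rx": 0,"ry": 0,"rz": 0,"jaw": -1},
  {"tx": 0,"ty": 0.931,"tz": 0.362,"rx": 0,"ry": 0,"rz": 0,"jaw": -1},
  {"tx": 0,"ty": 0.991,"tz": 0.504,"rx": 0,"ry": 0,"rz": 0,"jaw": -1},
])

```text
time_s: 45.9
position: [437.1, 191.9, 207.1]
orientation: [0.798, -0.603, 0.001, -0.0]
wrist_force: [3.2, 0.1, -3.4]
width: 12.7
finger_force: 32.5
```

move_arm([
  {"tx": 0,"ty": 0.01,"tz": 0.04,"rx": 0,"ry": 0,"rz": 0,"jaw": -1},
  {"tx": 0,"ty": 0.02,"tz": 0.075,"rx": 0,"ry": 0,"rz": 0,"jaw": -1},
  {"tx": 0,"ty": 0.026,"tz": 0.11,"rx": 0,"ry": 0,"rz": 0,"jaw": -1},
  {"tx": 0,"ty": 0.031,"tz": 0.15,"rx": 0,"ry": 0,"rz": 0,"jaw": -1},
  {"tx": 0,"ty": 0.033,"tz": 0.17,"rx": 0,"ry": 0,"rz": 0,"jaw": -1},
  {"tx": 0,"ty": 0.033,"tz": 0.17,"rx": 0,"ry": 0,"rz": 0,"jaw": -1},
  {"tx": 0,"ty": 0.033,"tz": 0.17,"rx": 0,"ry": 0,"rz": 0,"jaw": -1},
])

```text
time_s: 46.78
position: [430.9, 190.1, 172.8]
orientation: [0.798, -0.603, -0.0, 0.001]
wrist_force: [-5.3, -3.6, -2.5]
width: 12.7
finger_force: 33.2
```

move_arm([
  {"tx": 0,"ty": 0,"tz": 0.01,"rx": 0,"ry": 0,"rz": 0,"jaw": -0.5},
  {"tx": 0,"ty": 0,"tz": 0,"rx": 0,"ry": 0,"rz": 0,"jaw": 0.1},
  {"tx": 0,"ty": 0,"tz": 0,"rx": 0,"ry": 0,"rz": 0,"jaw": 0.1},
  {"tx": 0,"ty": 0,"tz": -0.15,"rx": 0,"ry": 0,"rz": 0,"jaw": 0.1},
  {"tx": 0,"ty": 0,"tz": -0.45,"rx": 0,"ry": 0,"rz": 0,"jaw": 0.1},
  {"tx": 0,"ty": 0,"tz": -0.75,"rx": 0,"ry": 0,"rz": 0,"jaw": 0.1},
  {"tx": 0,"ty": 0,"tz": -0.75,"rx": 0,"ry": 0,"rz": 0,"jaw": 0.1},
])

```text
time_s: 47.65
position: [434.2, 191.4, 327.9]
orientation: [0.798, -0.603, 0.003, -0.004]
wrist_force: [0.6, 0.3, -0.8]
width: 46.9
finger_force: 0.0
```

move_arm([
  {"tx": 0.25,"ty": 0.1,"tz": -0.1,"rx": 0,"ry": 0,"rz": 0,"jaw": 0.1},
  {"tx": 0.5,"ty": 0.2,"tz": -0.1,"rx": 0,"ry": 0,"rz": 0,"jaw": 0.1},
  {"tx": 0.8,"ty": 0.2,"tz": -0.1,"rx": 0,"ry": 0,"rz": 0,"jaw": 0.1},
  {"tx": 0.8,"ty": 0.2,"tz": -0.1,"rx": 0,"ry": 0,"rz": 0,"jaw": 0.1},
  {"tx": 0.8,"ty": 0.2,"tz": -0.1,"rx": 0,"ry": 0,"rz": 0,"jaw": 0.1},
])

```text
time_s: 48.28
position: [436.3, 25.8, 342.1]
orientation: [0.797, -0.603, -0.001, 0.0]
wrist_force: [0.6, 0.6, 0.8]
width: 47.1
finger_force: 0.0
```

Run:
```python
from look import *
F=np.array([487.4,246,0]);c,sn=np.cos(np.radians(15.8)),np.sin(np.radians(15.8)); X=np.array([c,sn,0]);Y=np.array([-sn,c,0])
h=lambda t: F+X*(85-155*np.cos(t))+[0,0,105+155*np.sin(t)]
look("l7",{"ref":(487,246,-74.2,100,44,84,60.),"bar0":(377,-300,54.8,120,20,60,40.),"C":(433,-340,54.8,120,20,60,40.),"B":(491,-380,54.8,120,20,60,40.),"A":(548,-422,54.5,120,20,60,40.)})
mark("h7",[h(.05)+k*Y for k in(-65,0,65)],{"scene":(100,130,350,270)},2)
```

```text
[436.3  25.8 342.1] -74.2 48.27 47.08399709793934
ref scene ([487.3, 244.0, -73.3], -123.0) top ([488.7, 245.9, -75.1], -126.9)
bar0 scene ([377.5, -299.8, 54.4], -147.2) top ([377.6, -299.6, 55.1], -111.3)
C scene ([433.1, -338.8, 53.1], -144.6) top ([437.0, -322.2, 62.2], -116.5)
B scene ([490.8, -380.9, 55.7], -144.4) top ([492.6, -378.4, 54.2], -115.1)
A scene ([548.9, -422.5, 54.5], -145.4) top ([549.8, -421.9, 53.7], -112.1)
```

View pics/h7.png

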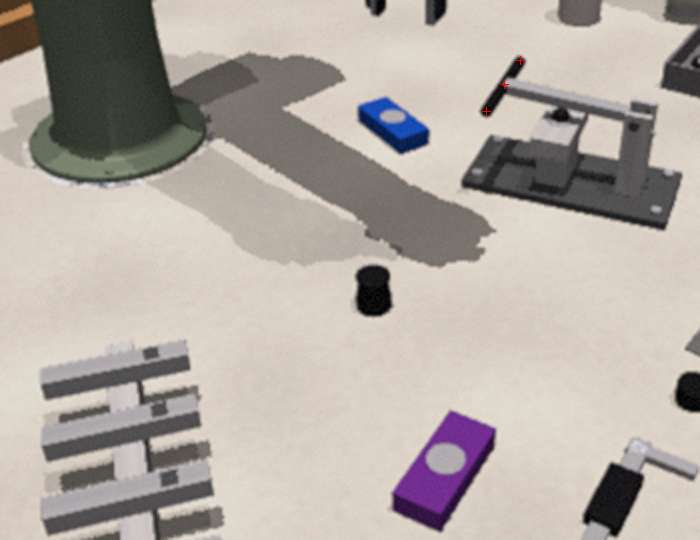

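The picture shows the clamp closed on the block, its handle at the predicted 0.05 rad marks (504,85), and the bars level across the rail with their shadows clear of the bench. I'm handing the job in.

```bash
python3 -c "
from h import *
print(order.finish_job())"
```

```text
the job is handed in; nothing more can be done
None
```

I handed the job in at about 48 s, with all four bars level across the rail and the reference block seated on the anvil under the closed clamp; no verdict came back.

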